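Clamp the reading glasses stand to the bedside cart and tighten to the first slip

ROBOT

A 7-joint arm with a two-finger parallel gripper is mounted at the origin on the work surface. World frame = base frame: x ahead of the robot, y to its left, z up, the work surface at z = 0. Lengths are in m, angles in rad, forces in N, time in s.
With the tool pointing down it reaches from about 0.425 to 0.925 m from the base axis. Payload 6.8 kg.
Tool frame: the origin (TCP) lies midway between the tips of the shut fingers; the grasp point (between the pads) lies 19 mm behind it; z points along the fingers, x is the direction in which the jaws open and shut, and the axes are right-handed (so a half turn about z gives the same grasp; the last joint's range is limited). The gripper opens to 85 mm and grips with 20 to 120 N. Pads are 22 mm wide; open, the fingers measure 114 mm over their backs; the gripper's body (76 mm by 85 mm) begins 54 mm behind the grasp point. The pads swing forward as they close: fully open they stand 13 mm farther back than shut.
Start: joints at [1.008, 0.477, 0.022, 1.555, -0.011, 1.109, -0.083], TCP at [0.297, -0.606, 0.231] pointing down, gripper open.
Joint ranges: [-2.96, 2.96], [-0.34, 2.1], [-1.41, 1.46], [0.24, 2.44], [-1.37, 4.51], [0.17, 1.92], [-2.96, 2.96]. Speed limits (rad/s): [2.39, 2.39, 3.14, 3.14, 3.14, 3.14, 3.14].

INTERFACE

Orientations are given as a unit quaternion [w, x, y, z].
In Python, from station import bot, imaging, nets gives the robot as it stands. The module is installed in compiled form; this text tells all that it offers.
- The arm moves only by the tool apply_moves, never from a script. Its argument "moves" is text: rows parted by semicolons, each of 7 numbers parted by spaces: the gripper command: -1 is fully open, 1 is shut, values between are in proportion, then the shift along the tool's x, y, z normalised to -1 to 1, where 1 is 120 mm, then the turn, a rotation vector about the tool's x, y, z normalised to -1 to 1, where 1 is 4 degrees. In form: hand dx dy dz rx ry rz; .... A call has 1 to 12 rows; each row shifts and turns the commanded pose from where the row before left it, along the tool's axes as they then stand; what a row does not reach is not made up. A row lasts 1/12 s, in which the tool goes at most 41.7 mm and 7.16 degrees, less where a joint would pass 70% of its speed; a pose out of reach is approached as far as the arm can. A call with a number of a shift or a turn outside -1 to 1 is refused whole. A call with a gripper value outside its range is refused whole. The fingers move at their own pace and stop on an object; "force" is the grip in N (left out, the last holds). Time passes only in rows, so rows that do not move let the fingers close. It gives the time, the measured TCP pose, the force and the opening at its end, in the units of the state.
- bot.get_obs(): the state, without advancing time (a new reading comes with each control period).
- imaging.read_camera(name): name is "side" or "top" or "wrist"; returns a dict with "image" (480x640x3 uint8, red, green, blue), "fx", "fy", "cx", "cy" (pixels), "view" (4x4, takes a point from world to camera coordinates); the wrist camera has in their place "mount" (4x4, takes a point from camera to tool coordinates, whose origin is the TCP and whose axes are the tool frame's). Camera axes: x right, y down, z forward; pixel columns grow to the right and rows downward; lengths in m; the calibration is good to about 2 mm. A picture is of the moment at which its call begins: read the wrist's pose just before it. There is no depth.
- bot.hand_in(): hands the job in, once; it reports no verdict.
Trained networks look in a picture, given as the dict that the camera call returned (one of the last four; its "shot" number tells which), for a name from the list of things; names that differ only in an ending like _2 or _b are one class to them, and where a whole thing is asked for, a point or a joint stands for the part that bears it (a point fixed in the world has none). Each returns a list of dicts, best first, with "score" (0 to 1); they miss things now and then, are a little off and sometimes report something else, mostly with a low value. They report only what shows in the picture. A call takes as long as a camera call. They do not tell look-alikes from the thing itself.
- nets.spot_in(picture, name): "rect" ([left, top, right, bottom] in pixels, round what is visible of it).
- nets.outline_of(picture, name): "region" (480x640 bool, what is visible of it) and "rect" ([left, top, right, bottom] in pixels, round what is visible of it).
- nets.spot_point(picture, name): "location" ([column, row] in pixels: a listed point, or the origin of a listed thing).
The state is a dict: "t": time; "q": joint angles; "joint_vel": joint speeds; "joint_torque": joint torques, N m; "eef_pos": TCP position; "tool_rot": TCP orientation; "contact_force": force on the tool from outside, world axes, zero at the start; "torque": the same for the moment, N m; "gripper_width": opening from 0.0 (shut) to 1.0 (fully open).
Only numpy, scipy, OpenCV 4.12 (cv2) and the standard library are available. Lean on these libraries where they do the work, as an engineer would, in place of code of your own. Each camera call takes 0.05 s, during which the arm holds its last target.

TASK

Slide the tongue of the white reading glasses stand fully home into the mouth of the grey clamp, flat on the cart and against the stop, gently and without ramming it. Then turn the clamp's thumbscrew clockwise (seen from above) until its slip clutch just lets go, stop at that first slip (a few degrees of slip, not a quarter turn) and let go, leaving the stand clamped and upright. Leave the eyedrop bottle beside them, the timer, spoon rest and mug where they are.

Things in the scene. Friction and masses are not known exactly. Their poses are not given: they have to be found in the camera images.
- stand_grip (a point): Loose white plastic reading glasses stand, 0.15 to 0.3 kg: upright open pocket 46 (x) by 36 mm (y), 3 mm walls, top 90 mm above the cart, on a foot plate 80 (x) by 70 (y) by 8 mm, from which a flat tongue 30 mm wide, 8 mm thick runs out along +x. This point: on the pocket's centre line, 60 mm above the foot's underside; z up. Grip the pocket across its 36 mm (along y).
- tongue_tip (a point): Middle of the end face of the stand's tongue: 125 mm along +x from the pocket's centre line, 4 mm above the underside. Same axes as the stand.
- stand: The whole stand; origin on the pocket's centre line at the underside of the foot, same axes as stand_grip.
- clamp: Grey cam clamp fixed to the cart, 55 mm high, 78 mm wide (y). Origin on the cart top on the middle line of its channel, z up. The mouth opens to its -x; the tongue goes in along +x, lying on the cart, into a channel 36 mm wide (y = -18 to +18 mm, from x = -32 mm; low flared lead-ins from x = -52 mm), up to the stop face at x = +22 mm.
- stop: Rear column of the clamp, the stop. Origin at the foot of its flat face, on the channel's middle line (22 mm along the clamp's +x from its origin), axes of the clamp: the tongue's end face belongs against this face. A few newtons show that it has met it; over 30 N between stand and stop is ramming.
- knob_grip (a point): Grip point of the clamp's black rubber-cushioned thumbscrew, on its vertical axis, 85 mm above the cart: an upright flat bar 46 mm long (its x), 13 mm thick (its y), from 63 to 99 mm above the cart: pinch it across y. It stays at that height. Clockwise from above tightens. More than one grasp may be needed. The cushion twists 0.25 rad per N m and springs back when let go.
- screw (a point): On the thumbscrew's axis, 55 mm above the cart. Turning takes 0.06 N m or less until the cam on the screw presses the tongue sideways on to the channel's +y wall, after about 1 to 2 rad; the torque then climbs within 0.3 rad to 0.30 N m, where a drag clutch slips: the thumbscrew turns on at a steady 0.30 N m and the cam presses no harder. The clamp holds when let go.
- pin_tip (a point): End of a small white tell-tale pin, 6 mm across, at the +x end of the thumbscrew's bar, 90 mm above the cart, 28.5 mm from the axis at the start. It stays in while the screw itself turns and creeps out 3 mm per rad of clutch slip. Out by 1.5 mm (0.5 rad of slip), the clutch has been overrun.
- drops3: Bystander: small eyedrop bottle, 25 mm across, 62 mm tall, standing on the cart beyond the stand; origin at its underside, as for the other bystanders.
- timer: Bystander: round blue kitchen timer lying on the cart beyond the clamp, 68 mm across, 41 mm high.
- spoon_rest: Bystander: white ceramic spoon rest on the cart, 130 mm long, 14 mm high.
- mug: Bystander: white mug, 76 mm across, 85 mm high, to the robot's right.
Things that resemble listed ones, but are neither listed nor needed, are in the scene too. What is shaped like the stand but purple is not meant.

How it is judged:
On the way, in this order (a step that is already met when the one before it is completed fails the run):
1. the stand's tongue is home in the clamp, within 5 mm of the stop, flat on the cart (x of tongue_tip in the frame of clamp above 0.017 m and y of tongue_tip in the frame of clamp between -0.008 and 0.008 m and z of tongue_tip in the frame of clamp below 0.008 m and angle between stand_grip's own z axis and vertical below 0.08 rad and angle between the x axis of stand_grip and the x axis of clamp, either way round below 0.15 rad), for 0.2 s.
2. the thumbscrew has clamped the tongue and its clutch has begun to slip (all of step 1 and contact force between stand and clamp above 5 N and horizontal distance between pin_tip and screw above 0.0286 m), for 0.1 s.
At the end, for the whole second after the job is handed in: Stand at rest, upright within 0.08 rad; tongue flat on the cart, within 5 mm of the stop, 8 mm of the clamp's middle line, 0.15 rad of its direction; held by the clamp with over 5 N (all contacts together); clutch slipped at least 0.03 rad (pin out 0.1 mm) but not over 0.5 rad (1.5 mm) (all of step 2 and not (horizontal distance between pin_tip and screw above 0.03 m) and linear speed of stand below 0.01 m/s); the robot touches nothing.
It fails at once if the clutch was overrun: it slipped more than 0.5 rad (tell-tale pin out 1.5 mm) (horizontal distance between pin_tip and screw above 0.03 m).
It fails at once if the stand was rammed against the stop with more than 30 N (contact force between stand and stop above 30 N).
It fails at once if a bystander (the bottle beside the stand, timer, spoon rest or mug) was moved more than 30 mm (distance of any of drops3, timer, spoon_rest, mug from where it was at the start of the episode above 0.03 m).
It also fails if it takes over 72 s, if anything falls off the work surface, if the arm or the gripper's body presses on something with over 40 N, if the wrist force passes 120 N, or if a joint passes its speed limit or range.

## Working session

There is one attempt and no reset: what is moved stays moved. The work goes in short steps, Python scripts to look and compute and a tool call to move; the robot and the scene stay as the last step left them, time stands still between calls to the robot, and variables do not carry over. Pictures are saved under pics/ and viewed, and the job is handed in when it is done.

Besides the shell and the picture viewer there is one more tool, called as name(argument=value, ...), one argument or row to a line, values as JSON. apply_moves: Moves the arm, as the interface text tells. Scaled input: -1 to 1 covers 120 mm each way for a shift and 4 degrees each way for a turn. Its arguments: {"type":"object","properties":{"moves":{"type":"string"},"force":{"type":"number"}},"required":["moves"]}

```bash
mkdir -p pics
python3 - <<'E'
from station import bot, imaging, nets
import cv2, pickle
print(bot.get_obs())
for n in ["side","top","wrist"]:
    p=imaging.read_camera(n)
    cv2.imwrite(f"pics/{n}0.png",p["image"][:,:,::-1])
    pickle.dump(p,open(f"{n}0.pkl","wb"))
    print(n,p["fx"],p["fy"],p["cx"],p["cy"],p.get("view",p.get("mount")).tolist(),p["shot"])
    if n!="wrist":
      for k in ["stand_grip","tongue_tip","stand","clamp","stop","knob_grip","screw","pin_tip","drops3","timer","spoon_rest","mug"]:
        print(k,[(round(d["score"],2),[round(float(v)) for v in d["location"]]) for d in nets.spot_point(p,k)][:4])
E
```

```text
{'t': 0.0, 'q': array([ 1.00791236,  0.47785927,  0.02235841,  1.55645191, -0.01148549,
        1.10931091, -0.08310329]), 'joint_vel': array([-0.00030134,  0.00079089,  0.00058597,  0.0012159 ,  0.00098015,
       -0.00063917,  0.000105  ]), 'joint_torque': array([ 2.74447466e-04, -5.96446931e+01,  1.60795044e+00, -2.81191152e+01,
        1.24741867e-02,  9.36827157e-03,  2.13456286e-05]), 'eef_pos': array([ 0.29621453, -0.60586585,  0.23028623]), 'tool_rot': array([-4.31373409e-04,  8.48314300e-01, -5.29492158e-01, -8.46961503e-04]), 'contact_force': array([-0.19622978,  0.16698075,  0.09357486]), 'torque': array([-0.00092373,  0.00458451,  0.03283925]), 'gripper_width': 0.9984398921939941}
side 598.6618072124135 598.6618072124135 319.00596615839333 241.11834936268951 [[-0.8978491740599764, -0.44014677207426234, -0.011733698156376869, 0.42544327688405825], [-0.26468039367207463, 0.5608310000559007, -0.7844825546702066, 0.21916461277005808], [0.35186808585805746, -0.7012413339278463, -0.62003987109353, 1.2032345062700882], [0.0, 0.0, 0.0, 1.0]] 1
stand_grip [(0.96, [326, 164]), (0.9
[... 1038 characters left out ...]
.86, [277, 263]), (0.82, [428, 318]), (0.56, [390, 255])]
clamp [(0.7, [257, 209])]
stop [(0.64, [252, 208])]
knob_grip [(0.65, [251, 189]), (0.25, [252, 207])]
screw [(0.87, [254, 190])]
pin_tip []
drops3 [(0.39, [365, 182])]
timer [(0.8, [255, 163])]
spoon_rest [(0.63, [182, 279])]
mug [(0.78, [467, 247]), (0.35, [351, 265])]
wrist 405.7092835280469 405.7092835280469 319.4597865901698 235.01302790571563 [[0.9999991465208513, 0.0010017471707892821, 0.000838725325875957, -0.0011921228888432944], [-0.0012135217583468918, 0.9500187131061445, 0.3121906022177544, -0.0800024120266363], [-0.0004840687022197593, -0.31219135358101774, 0.9500191179269716, -0.1430326341022243], [0.0, 0.0, 0.0, 1.0]] 3
```

View pics/side0.png

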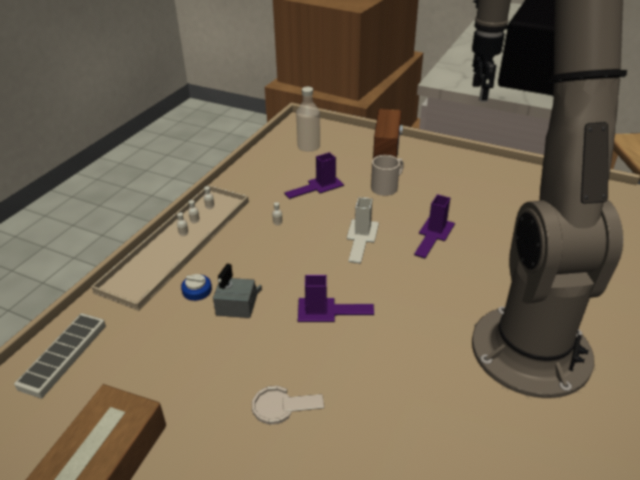

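View pics/top0.png

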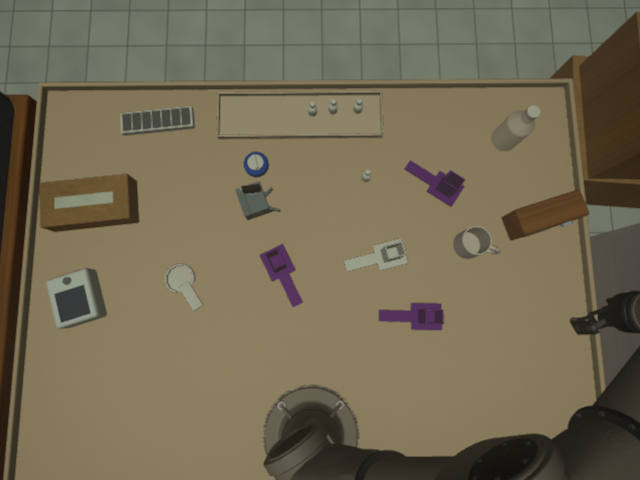

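```bash
cat > h.py <<'E'
import numpy as np, cv2
def ray(p,uv,obs=None):
    d=np.array([(uv[0]-p["cx"])/p["fx"],(uv[1]-p["cy"])/p["fy"],1.])
    V=np.array(p["view"]); R=V[:3,:3]
    return -R.T@V[:3,3], R.T@d
def atz(p,uv,z):
    o,d=ray(p,uv); return o+d*(z-o[2])/d[2]
def proj(p,X):
    V=np.array(p["view"]); X=np.atleast_2d(X); c=X@V[:3,:3].T+V[:3,3]
    return np.c_[p["fx"]*c[:,0]/c[:,2]+p["cx"],p["fy"]*c[:,1]/c[:,2]+p["cy"]]
def pose2(x,y,th,pts):
    c,s=np.cos(th),np.sin(th); pts=np.atleast_2d(pts).astype(float)
    return np.c_[x+c*pts[:,0]-s*pts[:,1],y+s*pts[:,0]+c*pts[:,1],pts[:,2]]
E
python3 - <<'E'
import pickle,cv2
t=pickle.load(open("top0.pkl","rb"))["image"][:,:,::-1];s=pickle.load(open("side0.pkl","rb"))["image"][:,:,::-1]
R=lambda a,x,y,w,h:cv2.resize(a[y:y+h,x:x+w],(400,300),interpolation=cv2.INTER_CUBIC)
import numpy as np
cv2.imwrite("pics/crop0.png",np.vstack([np.hstack([R(t,225,170,80,60),R(t,335,225,80,60)]),np.hstack([R(s,180,250,100,75),R(s,330,190,100,75)])]))
E
```

```text
(no output)
```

View pics/crop0.png

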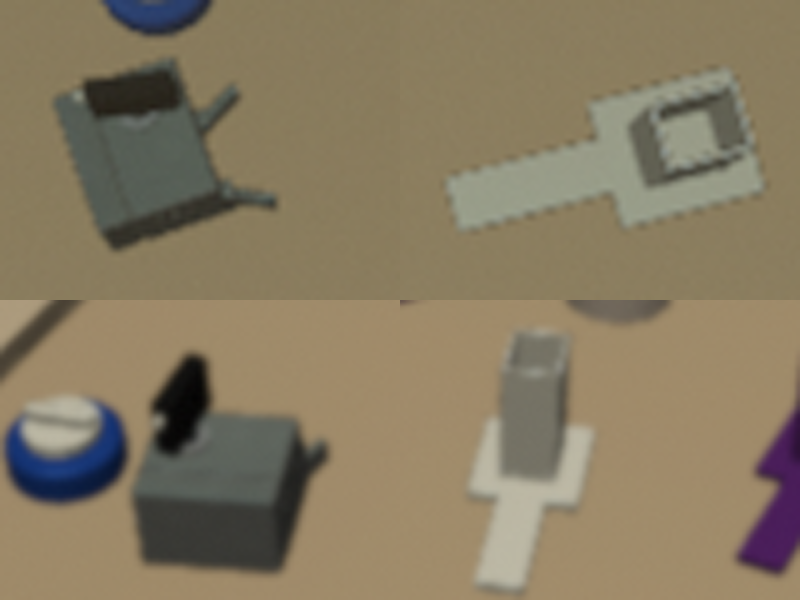

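```bash
cat > fit0.py <<'E'
from h import *; import pickle
from scipy.optimize import least_squares
t=pickle.load(open("top0.pkl","rb"));s=pickle.load(open("side0.pkl","rb"))
S=[(125,15,8),(125,-15,8),(40,35,8),(40,-35,8),(-40,35,8),(-40,-35,8)]
St=[(347,271),(344,261),(379.6,270.6),(373,245.6),(408,262.4),(400.6,238.6)]
Ss=[(361.25,263),(348.75,261.25),(374.2,241.7),(347.5,238.2),(378.7,222)]
S=np.array(S)/1000
f=lambda v:np.r_[(proj(t,pose2(*v[:3],S))-St).ravel(),(proj(s,pose2(*v[:3],S[:5]))-Ss).ravel()]
r=least_squares(f,[.46,-.2,1.85],loss="soft_l1");print("stand",r.x,r.x[2]*57.3,np.round(r.fun,1))
Ct=[(260,182.4),(268.6,208),(236,189.4),(246,218)]
sc=lambda x,y:(180+x/4,250+(y-300)/4)
Cs=[sc(298,418),sc(277,495),None]
def f(v):
    L=v[3]; C=np.array([(-.032,-.039,.055),(-.032,.039,.055),(L,-.039,.055),(L,.039,.055)])
    a=(proj(t,pose2(*v[:3],C))-Ct).ravel()
    C2=np.array([(-.032,.039,.055),(L,.039,.055),(L,.039,0),(-.032,.039,0)])
    b=(proj(s,pose2(*v[:3],C2))-[sc(300,418),sc(277,495),sc(275,572),sc(300,475)])[:3].ravel()
    C3=np.array([(L,-.039,.055),(L,-.039,0)])
    b2=(proj(s,pose2(*v[:3],C3))-[sc(137,493),sc(143,560)]).ravel()
    return np.r_[a,b,b2]
r=least_squares(f,[.62,.17,1.95,.04],loss="soft_l1");print("clamp",r.x,r.x[2]*57.3,np.round(r.fun,1))
for k,uv in dict(clamp=(257,209),stop=(252,208)).items(): print(k,atz(t,uv,0))
print("side",atz(s,(244,307),0),atz(s,(240,310),0))
print("screw",atz(t,(254,190),.055),atz(s,(228,286),.055))
print("knob",atz(t,(251,189),.085),atz(s,(221,275),.085))
print("drops",atz(t,(365,182),0),atz(s,(278,223),0),"mug",atz(t,(467,247),0),"timer",atz(t,(255,163),0),"spoon",atz(t,(182,279),0))
E
python3 fit0.py
```

```text
stand [ 0.45580001 -0.21656215  1.81755716] 104.14602505035951 [-0.4  0.5 -0.4 -0.3 -0.4  0.  -1.  -0.  -0.1  0.6 -0.1 -0.5  0.2 -1.3
  0.2 -1.1  0.6 -0.9 -0.7 -0.7  0.3 -0.1]
clamp [0.60102134 0.14789355 1.91045916 0.03174568] 109.46930998877336 [-0.9 -1.2  0.2  0.3  0.2 -0.2 -0.3 -1.5  0.6 -0.3  0.3  0.8  2.9  0.2
 -1.2 -1.4  0.4  0.4]
clamp [0.58562516 0.14216105 0.        ]
stop [0.5885645  0.15586019 0.        ]
side [5.86491927e-01 1.42934634e-01 1.11022302e-16] [0.58947908 0.15458371 0.        ]
screw [0.62466293 0.14382367 0.055     ] [0.61722723 0.14881218 0.055     ]
knob [0.6194141  0.14770123 0.085     ] [0.62863401 0.15243051 0.085     ]
drops [ 0.65916278 -0.15603634  0.        ] [ 0.66972013 -0.1583564   0.        ] mug [ 0.47431356 -0.42831851  0.        ] timer [0.71661625 0.14887634 0.        ] spoon [0.3965476  0.34032277 0.        ]
```

```bash
cat >> h.py <<'E'
from scipy.spatial.transform import Rotation as Rn
def hd(q): # tool x heading from wxyz
    R=Rn.from_quat(np.r_[q[1:],q[0]]).as_matrix(); return np.arctan2(R[1,0],R[0,0]),R
def plan(obs,target,head,n,hand):
    "straight line n rows; yaw about tool z, tool assumed pointing down"
    h0,R=hd(obs["tool_rot"]); p=np.array(obs["eef_pos"]); out=[]
    dh=(head-h0+np.pi)%(2*np.pi)-np.pi; step=(np.array(target)-p)/n
    h=h0; cur=p.copy()
    for i in range(n):
        want=p+step*(i+1); d=want-cur
        ex=np.array([np.cos(h),np.sin(h),0]); ey=np.array([np.sin(h),-np.cos(h),0])
        v=np.round([d@ex/.12,d@ey/.12,-d[2]/.12],3)
        r=np.round(-np.degrees(h0+dh*(i+1)/n-h)/4,3)
        cur=cur+.12*(v[0]*ex+v[1]*ey+v[2]*np.array([0,0,-1])); h-=np.radians(4*r)
        out.append(f"{hand} {v[0]:g} {v[1]:g} {v[2]:g} 0 0 {r:g}")
    for i in range(0,n,12): print("; ".join(out[i:i+12]))
    print("end",cur,np.degrees(h))
E
python3 - <<'E'
from h import *
from station import bot
o=bot.get_obs()
h,R=hd(o["tool_rot"]);print(np.degrees(h),R[:,2])
plan(o,[.456,-.2166,.24],np.radians(14.15),20,-1)
E
```

```text
-63.94641294915351 [ 3.02272046e-05 -1.22927585e-05 -9.99999999e-01]
-1 -0.117 -0.131 -0.004 0 0 -0.976; -1 -0.107 -0.139 -0.003 0 0 -0.976; -1 -0.098 -0.145 -0.004 0 0 -0.977; -1 -0.088 -0.152 -0.004 0 0 -0.976; -1 -0.077 -0.158 -0.003 0 0 -0.976; -1 -0.066 -0.163 -0.004 0 0 -0.976; -1 -0.055 -0.166 -0.003 0 0 -0.976; -1 -0.044 -0.17 -0.004 0 0 -0.977; -1 -0.032 -0.173 -0.004 0 0 -0.976; -1 -0.02 -0.174 -0.003 0 0 -0.976; -1 -0.008 -0.175 -0.004 0 0 -0.976; -1 0.004 -0.176 -0.004 0 0 -0.976
-1 0.016 -0.174 -0.003 0 0 -0.977; -1 0.028 -0.174 -0.004 0 0 -0.976; -1 0.039 -0.171 -0.003 0 0 -0.976; -1 0.051 -0.168 -0.004 0 0 -0.976; -1 0.062 -0.164 -0.004 0 0 -0.976; -1 0.073 -0.159 -0.003 0 0 -0.977; -1 0.084 -0.154 -0.004 0 0 -0.976; -1 0.095 -0.148 -0.004 0 0 -0.976
end [ 0.45604477 -0.21663348  0.24005495] 14.149587050846499
```

apply_moves(
  moves="-1 -0.117 -0.131 -0.004 0 0 -0.976; -1 -0.107 -0.139 -0.004 0 0 -0.976; -1 -0.098 -0.145 -0.004 0 0 -0.976; -1 -0.088 -0.152 -0.004 0 0 -0.976; -1 -0.077 -0.158 -0.004 0 0 -0.976; -1 -0.066 -0.163 -0.004 0 0 -0.976; -1 -0.055 -0.166 -0.004 0 0 -0.976; -1 -0.044 -0.17 -0.004 0 0 -0.976; -1 -0.032 -0.173 -0.004 0 0 -0.976; -1 -0.02 -0.174 -0.004 0 0 -0.976; -1 -0.008 -0.175 -0.004 0 0 -0.976; -1 0.004 -0.176 -0.004 0 0 -0.976",
)

```text
t: 2.35
eef_pos: [0.3925, -0.3716, 0.2373]
tool_rot: [0.0, 0.989, -0.147, 0.0]
contact_force: [0.3, -0.2, 0.5]
gripper_width: 0.998
```

apply_moves(
  moves="-1 0.016 -0.174 -0.004 0 0 -0.976; -1 0.028 -0.174 -0.004 0 0 -0.976; -1 0.039 -0.171 -0.004 0 0 -0.976; -1 0.051 -0.168 -0.004 0 0 -0.976; -1 0.062 -0.164 -0.004 0 0 -0.976; -1 0.073 -0.159 0 0 0 -0.976; -1 0.084 -0.154 0 0 0 -0.976; -1 0.095 -0.148 0 0 0 -0.976; -1 0 0 0 0 0 0; -1 0 0 0 0 0 0",
)

```text
t: 3.18
eef_pos: [0.457, -0.2147, 0.2395]
tool_rot: [-0.0, 0.992, 0.125, 0.0]
contact_force: [-0.2, -0.5, -0.4]
gripper_width: 1.001
```

```bash
cat >> h.py <<'E'
def wrist(tag):
    from station import bot,imaging
    import pickle
    o=bot.get_obs(); p=imaging.read_camera("wrist")
    T=np.eye(4); T[:3,:3]=hd(o["tool_rot"])[1]; T[:3,3]=o["eef_pos"]
    p["view"]=np.linalg.inv(T@np.array(p["mount"])); p["obs"]=o
    cv2.imwrite(f"pics/{tag}.png",p["image"][:,:,::-1]); pickle.dump(p,open(tag+".pkl","wb"))
    return p
E
python3 - <<'E'
from h import *
from station import nets
p=wrist("w1")
print(p["obs"]["eef_pos"],np.degrees(hd(p["obs"]["tool_rot"])[0]),p["obs"]["t"])
for k in ["stand_grip","tongue_tip","stand"]:
    print(k,[(round(d["score"],2),d["location"],atz(p,d["location"],{"stand_grip":.06,"tongue_tip":.004,"stand":0}[k])) for d in nets.spot_point(p,k)][:2])
E
```

```text
[ 0.45696613 -0.21468939  0.23946999] 14.416286278312414 3.1833
stand_grip [(0.8, [321.6, 210.0], array([ 0.45931397, -0.21745561,  0.06      ])), (0.72, [104.2, 258.5], array([ 0.2905441 , -0.30508796,  0.06      ]))]
tongue_tip [(0.88, [157.1, 116.2], array([ 0.29888005, -0.18451981,  0.004     ])), (0.77, [537.1, 301.5], array([ 0.70485428, -0.27059748,  0.004     ]))]
stand [(0.94, [443.7, 367.7], array([ 0.64082014, -0.37394914,  0.        ])), (0.78, [318.4, 192.0], array([ 0.45617321, -0.2161341 ,  0.        ]))]
```

View pics/w1.png

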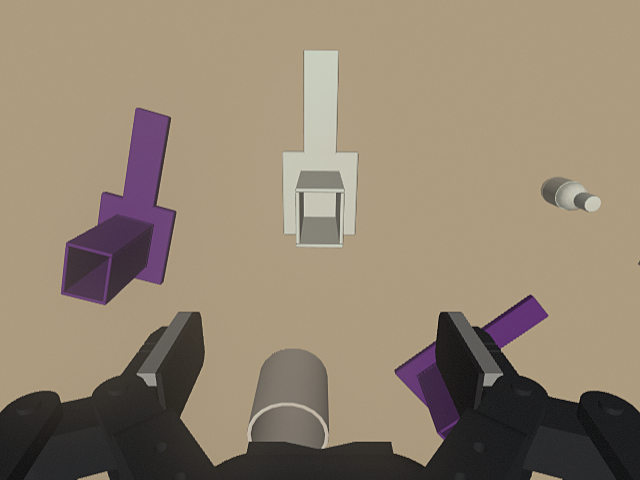

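Run:
```python
from h import *; import pickle
from scipy.optimize import least_squares
p=pickle.load(open("w1.pkl","rb"))
S=np.array([(125,15,8),(125,-15,8),(40,35,8),(40,-35,8),(-40,35,8),(-40,-35,8),(23,18,90),(23,-18,90),(-23,18,90),(-23,-18,90)])/1000
uv=[(304,51),(338,51),(283,152),(357.5,153),(285.5,234),(355.5,235),(296,190),(344,190),(297,247),(343,247)]
r=least_squares(lambda v:(proj(p,pose2(*v,S))-uv).ravel(),[.456,-.2166,1.82],loss="soft_l1");print(r.x,np.degrees(r.x[2]),np.round(r.fun,1))
from station import bot
x,y,th=r.x
plan(bot.get_obs(),[x,y,.041],th-np.pi/2,9,-1)
```

```text
[ 0.45800847 -0.21722266  1.81804042] 104.16604282851787 [-0.9 -0.7  0.6 -0.5 -1.2  0.1  1.2 -0.5 -1.8  1.5  0.2  0.9 -0.2 -0.9
  1.  -0.6 -0.4  1.2  0.5  1.4]
-1 0.002 0 0.184 0 0 -0.003; -1 0.002 0.001 0.183 0 0 -0.003; -1 0.002 -0 0.184 0 0 -0.003; -1 0.002 0 0.184 0 0 -0.002; -1 0.002 0.001 0.183 0 0 -0.003; -1 0.002 -0 0.184 0 0 -0.003; -1 0.003 0 0.183 0 0 -0.003; -1 0.002 0.001 0.184 0 0 -0.003; -1 0.002 -0 0.184 0 0 -0.003
end [ 0.45804759 -0.21723446  0.04096714] 14.166659179788086
```

apply_moves(
  moves="-1 0.002 0 0.184 0 0 0; -1 0.002 0 0.184 0 0 0; -1 0.002 0 0.184 0 0 0; -1 0.002 0 0.184 0 0 0; -1 0.002 0 0.184 0 0 0; -1 0.002 0 0.184 0 0 0; -1 0.002 0 0.184 0 0 0; -1 0.002 0 0.184 0 0 0; -1 0.002 0 0.184 0 0 0; -1 0 0 0 0 0 0; -1 0 0 0 0 0 0",
)

```text
t: 4.3
eef_pos: [0.4572, -0.2164, 0.0401]
tool_rot: [-0.001, 0.992, 0.123, -0.001]
contact_force: [0.4, 0.3, -0.7]
gripper_width: 0.999
```

apply_moves(
  moves="0.2 0 0 0 0 0 0; 0.2 0 0 0 0 0 0; 0.2 0 0 0 0 0 0; 0.2 0 0 0 0 0 0; 0.5 0 0 0 0 0 0; 0.5 0 0 0 0 0 0; 0.5 0 0 0 0 0 0; 0.5 0 0 0 0 0 0; 0.5 0 0 0 0 0 0; 0.5 0 0 0 0 0 0",
  force=25,
)

```text
t: 5.13
eef_pos: [0.4586, -0.2165, 0.0418]
tool_rot: [0.001, 0.992, 0.123, 0.001]
contact_force: [-1.1, -1.2, 7.0]
gripper_width: 0.42
```

Run:
```python
from h import *
p=wrist("w2");o=p["obs"]
print(o["eef_pos"],np.degrees(hd(o["tool_rot"])[0]),o["t"],o["contact_force"],o["torque"],o["gripper_width"])
```

```text
[ 0.45863812 -0.21652415  0.04175046] 14.12488691721345 5.1333 [-1.05588605 -1.15761241  6.99989512] [ 0.08888837  0.28232825 -0.01591821] 0.42011916976637753
```

View pics/w2.png

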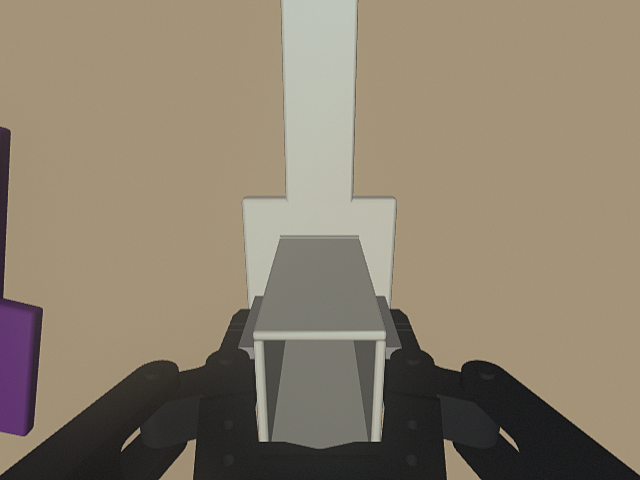

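apply_moves(
  moves="-0.3 0 0 0 0 0 0; -0.8 0 0 0 0 0 0; -1 0 0 0 0 0 0; -1 0 0 0 0 0 0; -1 0 0 0 0 0 0; -1 0 0 0 0 0 0; -1 0 0 -0.3 0 0 0; -1 0 0 -0.3 0 0 0; -1 0 0 -0.3 0 0 0; -1 0 0 -0.3 0 0 0; -1 0 0 -0.3 0 0 0; -1 0 0 -0.17 0 0 0",
)

```text
t: 6.18
eef_pos: [0.4595, -0.2164, 0.2453]
tool_rot: [0.001, 0.992, 0.123, 0.002]
contact_force: [0.6, 0.1, 0.3]
gripper_width: 1.001
```

Run:
```python
from h import *
from station import bot
o=bot.get_obs();print(o["eef_pos"],o["t"],o["contact_force"])
plan(o,[.605,.14,.24],np.radians(19.5),12,-1)
```

```text
[ 0.45947613 -0.21636793  0.24528174] 6.1833 [0.59778911 0.1329783  0.28350874]
-1 0.158 -0.215 0.004 0 0 -0.112; -1 0.161 -0.214 0.003 0 0 -0.111; -1 0.161 -0.213 0.004 0 0 -0.112; -1 0.164 -0.212 0.004 0 0 -0.111; -1 0.165 -0.21 0.003 0 0 -0.112; -1 0.167 -0.209 0.004 0 0 -0.111; -1 0.168 -0.207 0.004 0 0 -0.112; -1 0.17 -0.207 0.003 0 0 -0.112; -1 0.172 -0.205 0.004 0 0 -0.111; -1 0.173 -0.203 0.004 0 0 -0.112; -1 0.175 -0.203 0.003 0 0 -0.111; -1 0.176 -0.201 0.004 0 0 -0.112
end [0.60500706 0.14004813 0.24000174] 19.500528667089252
```

apply_moves(
  moves="-1 0.158 -0.215 0.004 0 0 -0.112; -1 0.161 -0.214 0.004 0 0 -0.112; -1 0.161 -0.213 0.004 0 0 -0.112; -1 0.164 -0.212 0.004 0 0 -0.112; -1 0.165 -0.21 0.004 0 0 -0.112; -1 0.167 -0.209 0.004 0 0 -0.112; -1 0.168 -0.207 0.004 0 0 -0.112; -1 0.17 -0.207 0.004 0 0 -0.112; -1 0.172 -0.205 0.004 0 0 -0.112; -1 0.173 -0.203 0.004 0 0 -0.112; -1 0.175 -0.203 0.004 0 0 -0.112; -1 0.176 -0.201 0.004 0 0 -0.112",
)

```text
t: 7.18
eef_pos: [0.604, 0.1416, 0.2351]
tool_rot: [0.0, 0.986, 0.17, -0.0]
contact_force: [0.4, 0.3, -0.1]
gripper_width: 0.997
```

apply_moves(
  moves="-1 0 0 0 0 0 0; -1 0 0 0 0 0 0; -1 0 0 0 0 0 0",
)

```text
t: 7.43
eef_pos: [0.6034, 0.1397, 0.2349]
tool_rot: [0.0, 0.986, 0.169, -0.001]
contact_force: [-0.6, 0.3, -0.3]
gripper_width: 0.997
```

Run:
```python
from h import *
from station import nets
p=wrist("w3");o=p["obs"]
print(o["eef_pos"],np.degrees(hd(o["tool_rot"])[0]),o["t"])
for k,z in dict(clamp=0,stop=0,screw=.055,knob_grip=.085,pin_tip=.09).items():
    print(k,[(round(d["score"],2),d["location"],atz(p,d["location"],z)) for d in nets.spot_point(p,k)][:2])
```

```text
[0.60340351 0.13967622 0.23488624] 19.507643456622983 7.4333
clamp [(0.93, [311.7, 187.9], array([0.59496295, 0.14048365, 0.        ]))]
stop [(0.92, [310.6, 166.4], array([0.58732649, 0.1592693 , 0.        ]))]
screw [(0.97, [345.0, 202.7], array([0.62184483, 0.14907913, 0.055     ]))]
knob_grip [(0.76, [346.0, 214.0], array([0.62134347, 0.14747983, 0.085     ]))]
pin_tip [(0.64, [357.3, 178.4], array([0.61884004, 0.17599095, 0.09      ]))]
```

View pics/w3.png

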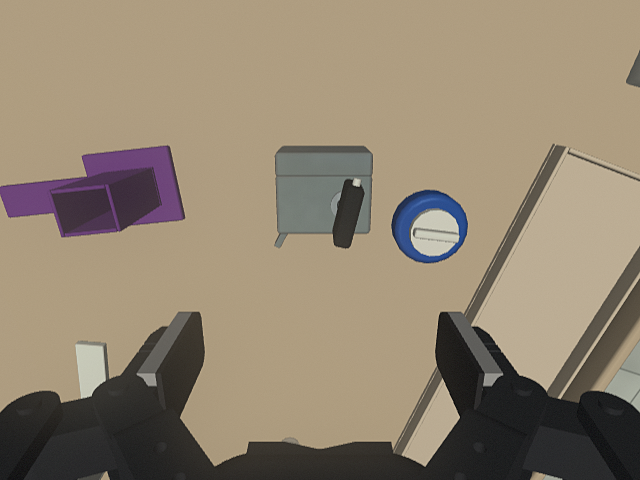

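Run:
```python
import pickle,cv2
a=pickle.load(open("w3.pkl","rb"))["image"][:,:,::-1]
cv2.imwrite("pics/crop3.png",cv2.resize(a[135:255,260:400],(700,600),interpolation=cv2.INTER_CUBIC))
```

```text
(no output)
```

View pics/crop3.png

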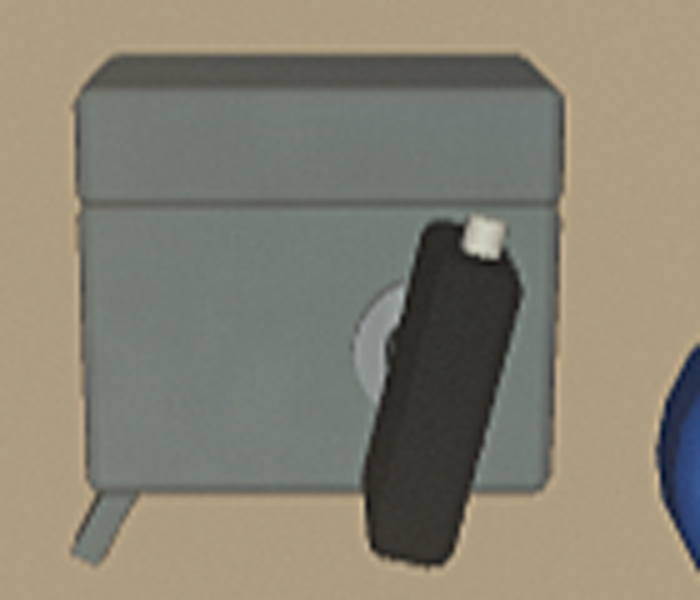

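Run:
```python
from h import *; import pickle
from scipy.optimize import least_squares
p=pickle.load(open("w3.pkl","rb"));t=pickle.load(open("top0.pkl","rb"))
px=lambda x,y:(260+x/5,135+y/5)
uv=[px(85,490),px(552,490),px(78,203),px(560,203),px(80,88),px(563,88)]
def C(v): 
    return np.array([(-.032,.039,.055),(-.032,-.039,.055),(.022,.039,.055),(.022,-.039,.055),(v[3],.039,.055),(v[3],-.039,.055)])
r=least_squares(lambda v:(proj(p,pose2(*v[:3],C(v)))-uv).ravel(),[.601,.148,1.91,.04]);print(r.x,np.degrees(r.x[2]),np.round(r.fun,1))
x,y,th,_=r.x;c,s=np.cos(th),np.sin(th)
loc=lambda P:np.round([(P[0]-x)*c+(P[1]-y)*s,-(P[0]-x)*s+(P[1]-y)*c],4)
for n,P in dict(lu=atz(t,(272.4,188),.01),ll=atz(t,(279.6,210.4),.01),llw=atz(p,px(85,560),.01),llw2=atz(p,px(120,492),.01),corig=atz(p,(311.7,187.9),0),stop=atz(p,(310.6,166.4),0),corig2=atz(t,(257,209),0),stop2=atz(t,(252,208),0),corig3=(.5865,.1429),stop3=(.5895,.1546),screw=atz(p,(345,202.7),.055),knob=atz(p,(346,214),.085),pin=atz(p,(357.3,178.4),.09),pin2=atz(p,px(485,237),.09)).items(): print(n,P[:2],loc(P))
# bar heading
a=atz(p,px(470,235),.099);b=atz(p,px(410,562),.099);print("bar ends",a,b,np.degrees(np.arctan2(*(a-b)[[1,0]])),np.linalg.norm(a-b),(a+b)/2)
```

```text
[0.60464418 0.14594698 1.91165758 0.03752663] 109.5299112336986 [ 0.2  3.5 -0.2  3.6 -0.5 -3.3  0.9 -3.2 -1.6  0.   1.1  0.1]
lu [0.64177696 0.09936581] [-0.0563 -0.0194]
ll [0.57888148 0.07959831] [-0.0539  0.0465]
llw [0.58197152 0.0766948 ] [-0.0577  0.0445]
llw2 [0.58406603 0.09208208] [-0.0439  0.0374]
corig [0.59496295 0.14048365] [-0.0019  0.011 ]
stop [0.58732649 0.1592693 ] [0.0183 0.0119]
corig2 [0.58562516 0.14216105] [0.0028 0.0192]
stop2 [0.5885645  0.15586019] [0.0147 0.0118]
corig3 (0.5865, 0.1429) [0.0032 0.0181]
stop3 (0.5895, 0.1546) [0.0132 0.0114]
screw [0.62184483 0.14907913] [-0.0028 -0.0173]
knob [0.62134347 0.14747983] [-0.0041 -0.0163]
pin [0.61884004 0.17599095] [ 0.0236 -0.0234]
pin2 [0.61968394 0.1732284 ] [ 0.0207 -0.0233]
bar ends [0.61625143 0.17414313 0.099     ] [0.6253775 0.1261412 0.099    ] 100.76453307212165 0.04886174751953712 [0.62081446 0.15014216 0.099     ]
```

apply_moves(
  moves="-1 -0.01 0.154 0.08 0 0 0; -1 -0.01 0.154 0.08 0 0 0; -1 -0.01 0.154 0.08 0 0 0; -1 -0.01 0.154 0.08 0 0 0; -1 -0.01 0.154 0.08 0 0 0; -1 -0.01 0.154 0.08 0 0 0; -1 -0.01 0.154 0.08 0 0 0; -1 -0.01 0.154 0.08 0 0 0; -1 0 0 0 1 0 0; -1 0 0 0 1 0 0; -1 0 0 0 1 0 0; -1 0 0 0 1 0 0",
)

```text
t: 8.73
eef_pos: [0.6445, -0.0032, 0.1587]
tool_rot: [-0.139, 0.976, 0.168, -0.023]
contact_force: [0.0, -0.5, -1.2]
gripper_width: 1.002
```

apply_moves(
  moves="-1 0 0 0 1 0 0; -1 0 0 0 1 0 0; -1 0 0 0 1 0 0; -1 0 0 0 1 0 0; -1 0 0 0 1 0 0; -1 0 0 0 1 0 0; -1 0 0 0 0 0 0; -1 0 0 0 0 0 0; -1 0 0 0 0 0 0",
)

```text
t: 9.48
eef_pos: [0.6441, -0.0018, 0.1588]
tool_rot: [-0.337, 0.926, 0.16, -0.058]
contact_force: [-0.9, -0.1, 0.7]
gripper_width: 0.997
```

Run:
```python
from h import *
from station import nets
p=wrist("w4");o=p["obs"]
print(o["eef_pos"],hd(o["tool_rot"])[1],o["t"])
for k,z in dict(clamp=0,stop=0,screw=.055,knob_grip=.085,pin_tip=.09).items():
    print(k,[(round(d["score"],2),d["location"],atz(p,d["location"],z)) for d in nets.spot_point(p,k)][:2])
```

```text
[ 0.64409909 -0.00176458  0.15883679] [[ 9.42402154e-01  2.56942798e-01 -2.14146161e-01]
 [ 3.34481115e-01 -7.22497499e-01  6.05078299e-01]
 [ 7.50445538e-04 -6.41854939e-01 -7.66825713e-01]] 9.4833
clamp [(0.78, [320.9, 181.8], array([0.59490576, 0.13972152, 0.        ]))]
stop []
screw [(0.65, [356.8, 146.9], array([0.62074268, 0.14877458, 0.055     ]))]
knob_grip [(0.72, [360.7, 125.3], array([0.62157911, 0.14652735, 0.085     ]))]
pin_tip []
```

View pics/w4.png

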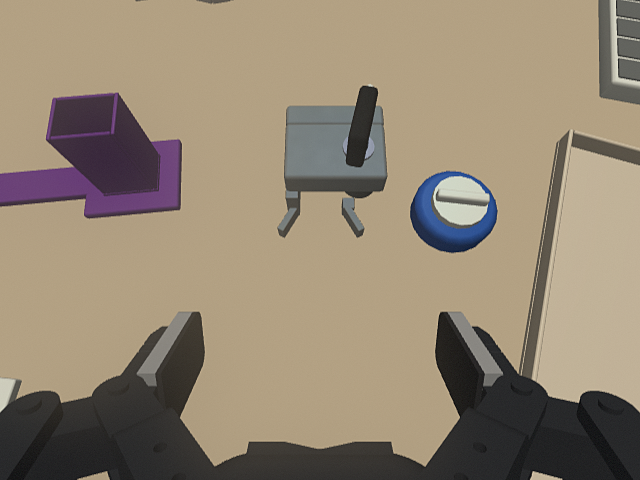

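Both lead-ins show at about (282,230) and (360,232), with the mouth between them. I'll enlarge this for the channel line.

Run:
```python
import pickle,cv2
a=pickle.load(open("w4.pkl","rb"))["image"][:,:,::-1]
cv2.imwrite("pics/crop4.png",cv2.resize(a[140:245,265:405],(800,600),interpolation=cv2.INTER_CUBIC))
```

```text
(no output)
```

View pics/crop4.png

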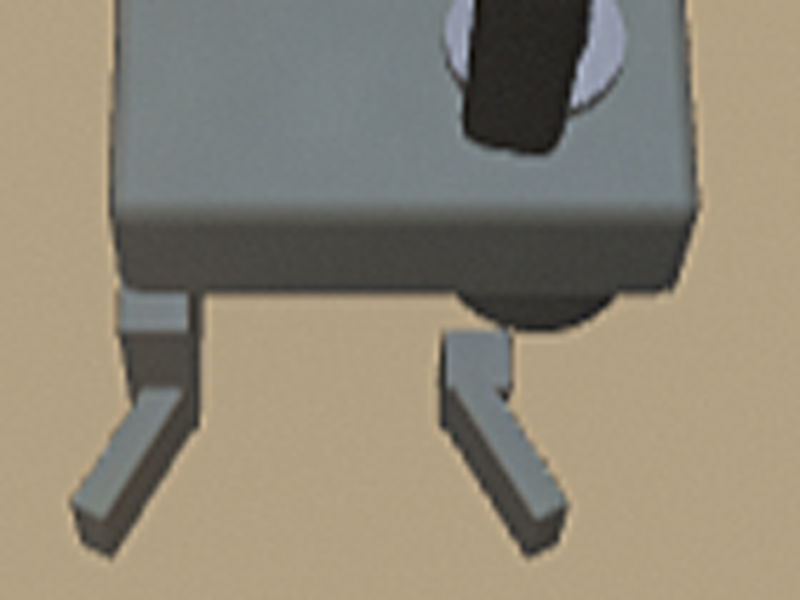

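Run:
```python
from h import *; import pickle
p=pickle.load(open("w4.pkl","rb"))
px=lambda x,y:(265+x/5.714,140+y/5.714)
P={k:atz(p,px(*v),0)[:2] for k,v in dict(cl=(197,428),cr=(443,428),tl=(110,557),tr=(528,557)).items()}
for k,v in P.items(): print(k,v)
d=P["cl"]-P["cr"];print(np.linalg.norm(d),np.degrees(np.arctan2(d[1],d[0]))-90)
d=P["tl"]-P["tr"];print(np.linalg.norm(d),np.degrees(np.arctan2(d[1],d[0]))-90)
th=np.radians(109.5);ax=np.array([np.cos(th),np.sin(th)]);ay=np.array([-ax[1],ax[0]])
m=(P["cl"]+P["cr"])/2;mt=(P["tl"]+P["tr"])/2
print("O",m+.032*ax,mt+.052*ax,(mt-m)@ay)
O=m+.032*ax
for n,z,uv in [("screw",.055,(356.8,146.9)),("knob",.085,(360.7,125.3))]:
    q=atz(p,uv,z)[:2]-O;print(n,q@ax,q@ay)
t=pickle.load(open("top0.pkl","rb"));
for u in [(272.4,188),(279.6,210.4)]: q=atz(t,u,.01)[:2]-O;print(q@ax,q@ay)
```

```text
cl [0.58831556 0.10279723]
cr [0.62344087 0.11533932]
tl [0.58357539 0.07881401]
tr [0.64194498 0.09964935]
0.03729733730106658 -250.35004197682923
0.06197677561903096 -250.3557074397826
O [0.5951964 0.1392328] [0.59540223 0.13824904] 0.00013436420391753096
screw 0.0004669535983833389 -0.027266094872550488
knob -0.0019305835570603946 -0.02730440470380978
-0.05312918783542495 -0.030600896881338758
-0.050767911265743496 0.0352855252172486
```

apply_moves(
  moves="-1 0 0 -0.08 -1 0 0; -1 0 0 -0.08 -1 0 0; -1 0 0 -0.08 -1 0 0; -1 0 0 -0.04 -1 0 0; -1 0 0 0 -1 0 0; -1 0 0 0 -1 0 0; -1 0 0 0 -1 0 0; -1 0 0 0 -1 0 0; -1 0 0 0 -1 0 0; -1 0 0 0 -1 0 0; -1 0 0 0 0 0 0; -1 0 0 0 0 0 0",
)

```text
t: 10.78
eef_pos: [0.6502, -0.0184, 0.1868]
tool_rot: [-0.001, 0.985, 0.171, 0.0]
contact_force: [0.0, -0.2, -0.4]
gripper_width: 0.999
```

Run:
```python
from h import *
from station import bot
o=bot.get_obs();print(o["eef_pos"],o["t"],hd(o["tool_rot"])[1][:,2])
plan(o,[.4585,-.217,.2],np.radians(14.15),10,-1)
```

```text
[ 0.65017783 -0.01841342  0.18681955] 10.7833 [ 2.53395081e-04  1.11366156e-03 -9.99999348e-01]
-1 -0.206 0.102 -0.011 0 0 0.139; -1 -0.205 0.104 -0.011 0 0 0.139; -1 -0.205 0.106 -0.011 0 0 0.138; -1 -0.203 0.108 -0.011 0 0 0.139; -1 -0.202 0.11 -0.011 0 0 0.139; -1 -0.201 0.111 -0.011 0 0 0.139; -1 -0.2 0.114 -0.011 0 0 0.139; -1 -0.198 0.116 -0.011 0 0 0.139; -1 -0.198 0.117 -0.011 0 0 0.138; -1 -0.197 0.12 -0.011 0 0 0.139
end [ 0.45844816 -0.21701836  0.20001955] 14.150777949918096
```

apply_moves(
  moves="-1 -0.206 0.102 -0.011 0 0 0.139; -1 -0.205 0.104 -0.011 0 0 0.139; -1 -0.205 0.106 -0.011 0 0 0.139; -1 -0.203 0.108 -0.011 0 0 0.139; -1 -0.202 0.11 -0.011 0 0 0.139; -1 -0.201 0.111 -0.011 0 0 0.139; -1 -0.2 0.114 -0.011 0 0 0.139; -1 -0.198 0.116 -0.011 0 0 0.139; -1 -0.198 0.117 -0.011 0 0 0.139; -1 -0.197 0.12 -0.011 0 0 0.139; -1 0 0 0 0 0 0; -1 0 0 0 0 0 0",
)

```text
t: 11.78
eef_pos: [0.4568, -0.2209, 0.1993]
tool_rot: [-0.0, 0.993, 0.119, -0.0]
contact_force: [0.0, 0.9, 0.4]
gripper_width: 1.001
```

Run:
```python
from h import *
p=wrist("w5");o=p["obs"];print(o["eef_pos"],o["t"],np.degrees(hd(o["tool_rot"])[0]))
```

```text
[ 0.45679181 -0.22092943  0.19929597] 11.7833 13.612865780792141
```

View pics/w5.png

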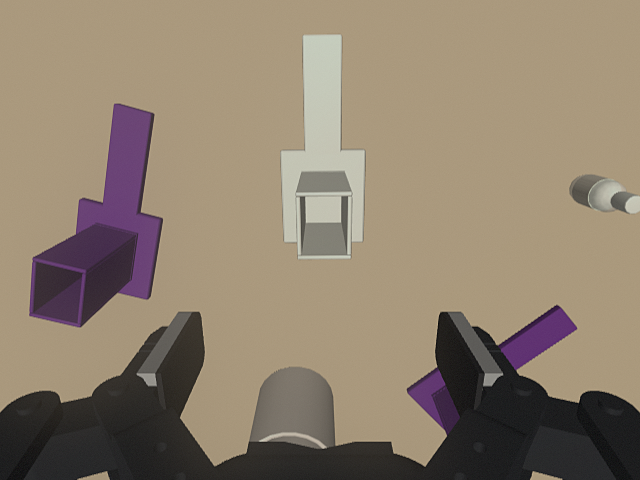

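Run:
```python
from h import *; import pickle
from scipy.optimize import least_squares
p=pickle.load(open("w5.pkl","rb"))
S=np.array([(125,15,8),(125,-15,8),(40,35,8),(40,-35,8),(-40,35,8),(-40,-35,8),(23,18,90),(23,-18,90),(-23,18,90),(-23,-18,90)])/1000
uv=[(303,35),(341,35),(280.5,150),(365,150),(283,242),(363,242),(296,193),(351,193),(297,258),(351,258)]
r=least_squares(lambda v:(proj(p,pose2(*v,S))-uv).ravel(),[.456,-.2166,1.82],loss="soft_l1");print(r.x,np.degrees(r.x[2]),np.round(r.fun,1))
from station import bot
x,y,th=r.x
o=bot.get_obs();print(o["eef_pos"],np.degrees(hd(o["tool_rot"])[0]))
plan(o,[x,y,.044],th-np.pi/2,8,-1)
```

```text
[ 0.45833132 -0.21647765  1.81554918] 104.02330554256633 [-0.9 -0.5  1.3 -0.8 -1.   0.3  0.7 -0.3 -0.1  1.3  0.   0.8 -0.7 -0.8
  1.2 -1.2 -0.   1.8 -0.1  1.5]
[ 0.45790949 -0.21944605  0.19937705] 13.776476240882843
-1 0.001 -0.003 0.162 0 0 -0.008; -1 0.001 -0.003 0.162 0 0 -0.007; -1 0.001 -0.003 0.162 0 0 -0.008; -1 0.002 -0.003 0.161 0 0 -0.008; -1 0.001 -0.002 0.162 0 0 -0.008; -1 0.001 -0.003 0.162 0 0 -0.007; -1 0.001 -0.003 0.162 0 0 -0.008; -1 0.001 -0.003 0.162 0 0 -0.008
end [ 0.45829567 -0.21650756  0.04397705] 14.024476240882839
```

apply_moves(
  moves="-1 0.001 -0.003 0.162 0 0 -0.008; -1 0.001 -0.003 0.162 0 0 -0.008; -1 0.001 -0.003 0.162 0 0 -0.008; -1 0.001 -0.003 0.162 0 0 -0.008; -1 0.001 -0.002 0.162 0 0 -0.008; -1 0.001 -0.003 0.162 0 0 -0.008; -1 0.001 -0.003 0.162 0 0 -0.008; -1 0.001 -0.003 0.162 0 0 -0.008; -1 0 0 0 0 0 0; -1 0 0 0 0 0 0; 0 0 0 0 0 0 0; 0 0 0 0 0 0 0",
)

```text
t: 12.83
eef_pos: [0.4595, -0.2154, 0.045]
tool_rot: [0.0, 0.992, 0.124, 0.001]
contact_force: [0.3, 0.4, 0.3]
gripper_width: 0.746
```

apply_moves(
  moves="0.3 0 0 0 0 0 0; 0.3 0 0 0 0 0 0; 0.5 0 0 0 0 0 0; 0.5 0 0 0 0 0 0; 0.5 0 0 0 0 0 0; 0.5 0 0 0 0 0 0; 0.5 0 0 0 0 0 0",
  force=30,
)

```text
t: 13.42
eef_pos: [0.4588, -0.2157, 0.0447]
tool_rot: [0.0, 0.992, 0.124, 0.001]
contact_force: [-1.3, 0.6, 6.7]
gripper_width: 0.415
```

apply_moves(
  moves="0.5 0 0 -0.06 0 0 0; 0.5 0 0 -0.06 0 0 0; 0.5 0 0 -0.06 0 0 0; 0.5 0 0 0 0 0 0; 0.5 0 0 0 0 0 0",
)

```text
t: 13.83
eef_pos: [0.4586, -0.2156, 0.066]
tool_rot: [0.0, 0.992, 0.124, 0.001]
contact_force: [-0.1, 0.3, -3.6]
gripper_width: 0.415
```

Run:
```python
from h import *
from station import bot
o=bot.get_obs();print(o["eef_pos"],o["t"],o["contact_force"],o["torque"],o["gripper_width"],np.degrees(hd(o["tool_rot"])[0]))
plan(o,[.6574,-.0355,o["eef_pos"][2]],np.radians(19.6),16,.5)
```

```text
[ 0.45859911 -0.21558511  0.06598159] 13.8333 [-0.10024361  0.32452232 -3.61355941] [-0.00482747  0.00963971 -0.00722108] 0.4151979743998599 14.19517585188612
0.5 0.123 -0.066 -0 0 0 -0.084; 0.5 0.124 -0.064 -0 0 0 -0.085; 0.5 0.124 -0.064 -0 0 0 -0.084; 0.5 0.125 -0.064 -0 0 0 -0.085; 0.5 0.125 -0.062 -0 0 0 -0.084; 0.5 0.125 -0.062 -0 0 0 -0.085; 0.5 0.126 -0.061 -0 0 0 -0.084; 0.5 0.126 -0.061 -0 0 0 -0.085; 0.5 0.126 -0.059 -0 0 0 -0.084; 0.5 0.127 -0.059 -0 0 0 -0.085; 0.5 0.127 -0.059 -0 0 0 -0.084; 0.5 0.127 -0.057 -0 0 0 -0.084
0.5 0.128 -0.057 -0 0 0 -0.085; 0.5 0.128 -0.055 -0 0 0 -0.084; 0.5 0.128 -0.056 -0 0 0 -0.085; 0.5 0.129 -0.054 -0 0 0 -0.084
end [ 0.65742431 -0.03549108  0.06598159] 19.599175851886116
```

apply_moves(
  moves="0.5 0.123 -0.066 0 0 0 -0.085; 0.5 0.124 -0.064 0 0 0 -0.085; 0.5 0.124 -0.064 0 0 0 -0.085; 0.5 0.125 -0.064 0 0 0 -0.085; 0.5 0.125 -0.062 0 0 0 -0.085; 0.5 0.125 -0.062 0 0 0 -0.085; 0.5 0.126 -0.061 0 0 0 -0.085; 0.5 0.126 -0.061 0 0 0 -0.085; 0.5 0.126 -0.059 0 0 0 -0.085; 0.5 0.127 -0.059 0 0 0 -0.085; 0.5 0.127 -0.059 0 0 0 -0.085; 0.5 0.127 -0.057 0 0 0 -0.085",
)

```text
t: 14.83
eef_pos: [0.6081, -0.0793, 0.0651]
tool_rot: [-0.0, 0.987, 0.159, -0.0]
contact_force: [0.2, -0.4, -2.9]
gripper_width: 0.416
```

apply_moves(
  moves="0.5 0.128 -0.057 0 0 0 -0.084; 0.5 0.128 -0.055 0 0 0 -0.084; 0.5 0.128 -0.056 0 0 0 -0.084; 0.5 0.129 -0.054 0 0 0 -0.084; 0.5 0 0 0 0 0 0; 0.5 0 0 0 0 0 0; 0.5 0 0 0 0 0 0",
)

```text
t: 15.42
eef_pos: [0.6564, -0.0356, 0.0648]
tool_rot: [0.0, 0.985, 0.17, -0.001]
contact_force: [-0.4, -0.3, -1.8]
gripper_width: 0.42
```

Run:
```python
from h import *
from station import imaging
p=wrist("w6");o=p["obs"];print(o["eef_pos"],o["t"],o["contact_force"],o["gripper_width"],np.degrees(hd(o["tool_rot"])[0]),hd(o["tool_rot"])[1][:,2])
import pickle
t=imaging.read_camera("top");s=imaging.read_camera("side")
pickle.dump((t,s),open("ts6.pkl","wb"))
R=lambda a,x,y:cv2.resize(a[y:y+75,x:x+100,::-1],(400,300),interpolation=cv2.INTER_CUBIC)
cv2.imwrite("pics/c6.png",np.hstack([R(t["image"],240,160),R(s["image"],200,220)]))
```

```text
[ 0.65642793 -0.03560333  0.06482253] 15.4167 [-0.43793475 -0.33716562 -1.822235  ] 0.42007857779530194 19.62163341237996 [-1.36744678e-03 -6.82232103e-04 -9.99998832e-01]
```

View pics/c6.png

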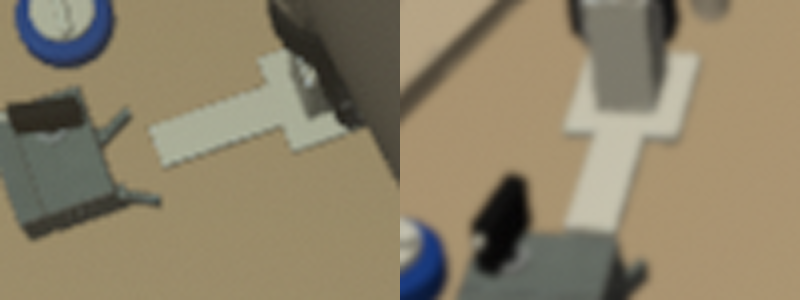

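View pics/w6.png

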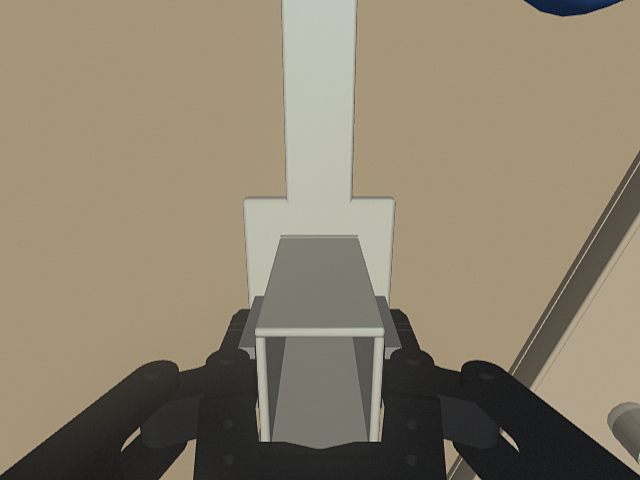

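Run:
```python
from h import *; import pickle
t,s=pickle.load(open("ts6.pkl","rb"))
O=np.array([.5953,.1388]);th=np.radians(109.6);ax=np.array([np.cos(th),np.sin(th)]);ay=np.array([-ax[1],ax[0]])
loc=lambda u,z:(lambda q:np.round([q@ax,q@ay],4))(atz(t,u,z)[:2]-O)
px=lambda x,y:(240+x/4,160+y/4)
print("tip",loc(px(149,128),.029),loc(px(167,168),.029)); print("leads",loc(px(130,113),.01),loc(px(159,203),.01))
print("tcp",(np.array([.6564,-.0356])-O)@ax,(np.array([.6564,-.0356])-O)@ay)
```

```text
tip [-0.0612 -0.0102] [-0.0633  0.02  ]
leads [-0.0528 -0.0298] [-0.0503  0.0364]
tcp -0.1847909106778451 0.0009430433991407009
```

apply_moves(
  moves="0.5 0.005 0 0.04 0 0 0; 0.5 0.005 0 0.04 0 0 0; 0.5 0 0 0.04 0 0 0; 0.5 0 0 0.03 0 0 0; 0.5 0 0 0 0 0 0; 0.5 0 0 0 0 0 0; 0.5 0 0 0 0 0 0",
)

```text
t: 16.15
eef_pos: [0.6582, -0.0347, 0.0474]
tool_rot: [-0.0, 0.985, 0.171, 0.0]
contact_force: [-0.3, -0.3, -2.2]
gripper_width: 0.42
```

apply_moves(
  moves="0.5 0 0 0.01 0 0 0; 0.5 0 0 0 0 0 0; 0.5 0 0 0 0 0 0",
)

```text
t: 16.4
eef_pos: [0.6582, -0.0347, 0.0463]
tool_rot: [0.0, 0.985, 0.171, 0.0]
contact_force: [0.2, 0.1, -2.8]
gripper_width: 0.419
```

apply_moves(
  moves="0.5 0 0 0.008 0 0 0; 0.5 0 0 0 0 0 0; 0.5 0 0 0 0 0 0",
)

```text
t: 16.65
eef_pos: [0.6581, -0.0347, 0.0452]
tool_rot: [0.0, 0.985, 0.17, -0.0]
contact_force: [-0.9, -0.3, -2.6]
gripper_width: 0.418
```

Run:
```python
from h import *
from station import bot
o=bot.get_obs();print(o["eef_pos"],o["contact_force"],np.degrees(hd(o["tool_rot"])[0]))
O=np.array([.5953,.1388]);th=np.radians(109.6);ax=np.array([np.cos(th),np.sin(th)]);ay=np.array([-ax[1],ax[0]])
q=o["eef_pos"][:2]-O;print(q@ax,q@ay)
```

```text
[ 0.65808013 -0.03474615  0.04516873] [-0.91258468 -0.2505768  -2.59941237] 19.63347692821904
-0.18455013854324462 -0.0009261604832788003
```

apply_moves(
  moves="0.5 0 -0.05 0 0 0 0; 0.5 0 -0.05 0 0 0 0; 0.5 0 -0.05 0 0 0 0; 0.5 0 -0.05 0 0 0 0; 0.5 0 -0.05 0 0 0 0; 0.5 0 0 0 0 0 0",
)

```text
t: 17.15
eef_pos: [0.6475, -0.0039, 0.0453]
tool_rot: [-0.001, 0.985, 0.172, -0.0]
contact_force: [0.5, 0.6, -2.8]
gripper_width: 0.419
```

apply_moves(
  moves="0.5 0 -0.05 0 0 0 0; 0.5 0 -0.05 0 0 0 0; 0.5 0 -0.05 0 0 0 0; 0.5 0 -0.05 0 0 0 0; 0.5 0 0 0 0 0 0",
)

```text
t: 17.57
eef_pos: [0.6394, 0.0184, 0.0453]
tool_rot: [-0.001, 0.985, 0.172, -0.0]
contact_force: [0.7, 0.6, -2.8]
gripper_width: 0.417
```

apply_moves(
  moves="0.5 0 -0.03 0 0 0 0; 0.5 0 -0.03 0 0 0 0; 0.5 0 -0.03 0 0 0 0; 0.5 0 -0.03 0 0 0 0; 0.5 0 -0.02 0 0 0 0; 0.5 0 0 0 0 0 0",
)

```text
t: 18.07
eef_pos: [0.6341, 0.0329, 0.0452]
tool_rot: [-0.0, 0.985, 0.171, -0.0]
contact_force: [-0.1, 0.7, -2.3]
gripper_width: 0.417
```

apply_moves(
  moves="0.5 0 -0.01 0 0 0 0; 0.5 0 -0.01 0 0 0 0; 0.5 0 0 0 0 0 0",
)

```text
t: 18.32
eef_pos: [0.6335, 0.0343, 0.0452]
tool_rot: [-0.0, 0.985, 0.17, -0.0]
contact_force: [0.1, 0.6, -2.4]
gripper_width: 0.419
```

apply_moves(
  moves="0.5 0 -0.01 0 0 0 0; 0.5 0 -0.01 0 0 0 0; 0.5 0 -0.01 0 0 0 0; 0.5 0 0 0 0 0 0; 0.5 0 0 0 0 0 0",
)

```text
t: 18.73
eef_pos: [0.6323, 0.0377, 0.0452]
tool_rot: [-0.0, 0.985, 0.171, 0.0]
contact_force: [0.7, 0.6, -3.2]
gripper_width: 0.423
```

apply_moves(
  moves="0.5 0 -0.01 0 0 0 0; 0.5 0 -0.01 0 0 0 0; 0.5 0 0 0 0 0 0; 0.5 0 0 0 0 0 0",
)

```text
t: 19.07
eef_pos: [0.6315, 0.04, 0.0452]
tool_rot: [-0.0, 0.985, 0.171, 0.0]
contact_force: [0.2, 0.6, -3.1]
gripper_width: 0.417
```

apply_moves(
  moves="0.5 0 -0.008 0 0 0 0; 0.5 0 0 0 0 0 0; 0.5 0 -0.006 0 0 0 0; 0.5 0 0 0 0 0 0; 0.5 0 0 0 0 0 0",
)

```text
t: 19.48
eef_pos: [0.6309, 0.0415, 0.0452]
tool_rot: [-0.0, 0.985, 0.171, -0.0]
contact_force: [0.2, -0.8, -3.1]
gripper_width: 0.419
```

apply_moves(
  moves="0.5 0 -0.006 0 0 0 0; 0.5 0 0 0 0 0 0; 0.5 0 0 0 0 0 0",
)

```text
t: 19.73
eef_pos: [0.6307, 0.0421, 0.0452]
tool_rot: [0.0, 0.985, 0.17, 0.0]
contact_force: [-0.3, -0.1, -2.5]
gripper_width: 0.414
```

apply_moves(
  moves="0.5 0 -0.006 0 0 0 0; 0.5 0 0 0 0 0 0; 0.5 0 0 0 0 0 0",
)

```text
t: 19.98
eef_pos: [0.6307, 0.0422, 0.0453]
tool_rot: [0.0, 0.985, 0.17, 0.0]
contact_force: [0.6, -0.9, -1.7]
gripper_width: 0.413
```

apply_moves(
  moves="0.5 0 -0.006 0 0 0 0; 0.5 0 0 0 0 0 0; 0.5 0 0 0 0 0 0",
)

```text
t: 20.23
eef_pos: [0.6306, 0.0423, 0.0454]
tool_rot: [0.001, 0.985, 0.17, 0.0]
contact_force: [0.3, -5.1, 0.7]
gripper_width: 0.417
```

apply_moves(
  moves="0.3 0 0 0.003 0 0 0; 0 0 0 0 0 0 0; -0.5 0 0 0 0 0 0; -1 0 0 0 0 0 0; -1 0 0 0 0 0 0; -1 0 0 0 0 0 0; -1 0 0 0 0 0 0; -1 0 0 -0.2 0 0 0; -1 0 0 -0.3 0 0 0; -1 0 0 -0.3 0 0 0; -1 0 0 -0.3 0 0 0; -1 0 0 -0.3 0 0 0",
)

```text
t: 21.23
eef_pos: [0.6299, 0.0437, 0.2145]
tool_rot: [-0.0, 0.985, 0.171, -0.0]
contact_force: [0.3, -0.1, 0.0]
gripper_width: 1.002
```

Run:
```python
from h import *
from station import bot
o=bot.get_obs();print(o["eef_pos"],o["t"],o["contact_force"],np.degrees(hd(o["tool_rot"])[0]))
plan(o,[.616,.118,.235],np.radians(19.6),4,-1)
```

```text
[0.62985085 0.04366697 0.21453592] 21.2333 [ 0.29879725 -0.10144904  0.00670073] 19.653092213601322
-1 0.025 -0.156 -0.043 0 0 0.003; -1 0.025 -0.155 -0.042 0 0 0.004; -1 0.025 -0.156 -0.043 0 0 0.003; -1 0.024 -0.155 -0.043 0 0 0.003
end [0.61596144 0.11795932 0.23505592] 19.60109221360132
```

apply_moves(
  moves="-1 0.025 -0.155 -0.043 0 0 0; -1 0.025 -0.155 -0.043 0 0 0; -1 0.025 -0.155 -0.043 0 0 0; -1 0.025 -0.155 -0.043 0 0 0; -1 0 0 0 0 0 0; -1 0 0 0 0 0 0; -1 0 0 0 0 0 0",
)

```text
t: 21.82
eef_pos: [0.6166, 0.1165, 0.2332]
tool_rot: [0.0, 0.985, 0.17, -0.0]
contact_force: [0.3, -0.3, -0.5]
gripper_width: 1.0
```

Run:
```python
from h import *
from station import nets
p=wrist("w7");o=p["obs"];print(o["eef_pos"],o["t"],np.degrees(hd(o["tool_rot"])[0]))
for k,z in dict(screw=.055,knob_grip=.085,pin_tip=.09).items():
    print(k,[(round(d["score"],2),d["location"],atz(p,d["location"],z)) for d in nets.spot_point(p,k)][:2])
a=p["image"][:,:,::-1]
cv2.imwrite("pics/crop7.png",cv2.resize(a[120:270,260:420],(640,600),interpolation=cv2.INTER_CUBIC))
```

```text
[0.61661786 0.1165497  0.23316768] 21.8167 19.596294574386846
screw [(0.84, [338.7, 173.8], array([0.62184284, 0.14665969, 0.055     ])), (0.74, [306.2, 138.2], array([0.58851926, 0.16405811, 0.055     ]))]
knob_grip [(0.67, [343.3, 178.9], array([0.62319095, 0.14867068, 0.085     ])), (0.25, [284.9, 424.9], array([ 0.6524249, -0.0761615,  0.085    ]))]
pin_tip [(0.45, [352.8, 141.8], array([0.61964798, 0.17577721, 0.09      ]))]
```

View pics/w7.png

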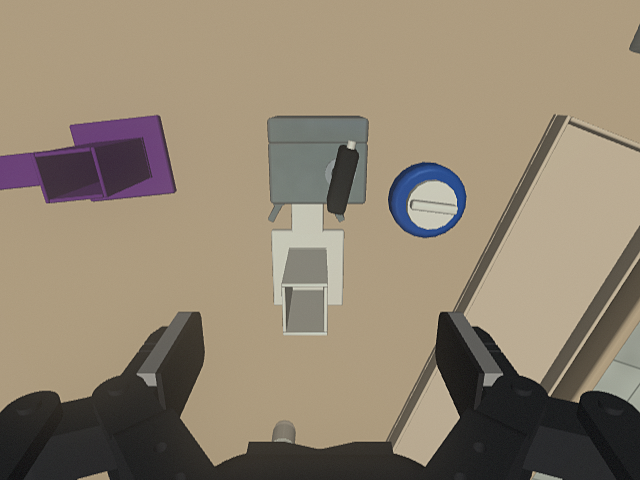

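View pics/crop7.png

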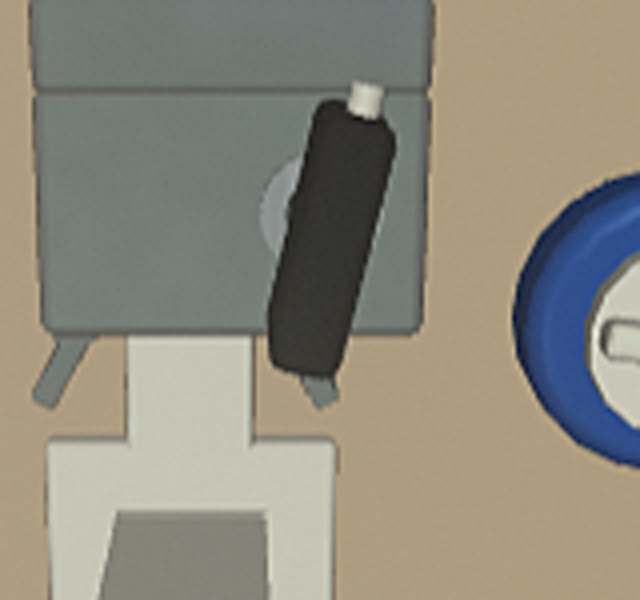

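```bash
cat > knob.py <<'E'
from h import *; import pickle,sys
from scipy.optimize import minimize
def fit(tags,x0=(.6218,.1478,np.radians(98)),fixxy=False):
    D=[]
    for g in tags:
        p=pickle.load(open(g+".pkl","rb")); im=p["image"].astype(int)
        c=proj(p,[[x0[0],x0[1],.085]])[0]; yy,xx=np.mgrid[:480,:640]
        m=(im.max(2)<75)&(np.hypot(xx-c[0],yy-c[1])<60)
        n,l,st,ce=cv2.connectedComponentsWithStats(m.astype(np.uint8))
        k=1+np.argmax(st[1:,4]); D.append((p,cv2.resize((l==k).astype(np.uint8),None,fx=4,fy=4,interpolation=cv2.INTER_LINEAR)))
        print(g,st[k])
    B=np.array([(a*.023,b*.0065,z) for a in(-1,1) for b in(-1,1) for z in(.063,.099)])
    def cost(v):
        s=0
        xy=x0[:2] if fixxy else v[:2]
        for p,m in D:
            q=(proj(p,pose2(*xy,v[2],B))*4+1.5).astype(np.float32); r=np.zeros_like(m)
            cv2.fillConvexPoly(r,np.round(cv2.convexHull(q)*16).astype(np.int32),1,shift=4)
            s+=1-(r&m).sum()/(r|m).sum()
        return s
    best=min((minimize(cost,[x0[0],x0[1],x0[2]+d],method="Nelder-Mead",options=dict(initial_simplex=[[x0[0],x0[1],x0[2]+d],[x0[0]+.003,x0[1],x0[2]+d],[x0[0],x0[1]+.003,x0[2]+d],[x0[0],x0[1],x0[2]+d+.1]])) for d in(-.1,.1)),key=lambda r:r.fun)
    print(best.x,np.degrees(best.x[2]),best.fun); return best.x
if __name__=="__main__":
    fit(["w3"]);fit(["w7"]);fit(["w3","w7"])
E
python3 knob.py
```

```text
w3 [ 333  179   32   69 1369]
[0.62212407 0.14738462 1.73006892] 99.12564733695433 0.14242532712882316
w7 [ 327  145   32   70 1395]
[0.62203564 0.1482166  1.71152525] 98.06317353430002 0.11746565741519488
w3 [ 333  179   32   69 1369]
w7 [ 327  145   32   70 1395]
[0.62215062 0.14753881 1.7179763 ] 98.43279155015074 0.26154271986914124
```

Run:
```python
from h import *
from station import bot
o=bot.get_obs();print(o["q"],o["torque"],o["contact_force"])
plan(o,[.6221,.1478,.15],np.radians(8.5),6,-0.3)
```

```text
[ 0.10322771  0.44964216 -0.52755882  1.64399631  0.2464769   1.11551652
 -0.14950584] [ 0.02868119 -0.01313249  0.00777624] [ 0.67252675  0.39175146 -0.39845557]
-0.3 0.022 -0.039 0.115 0 0 0.46; -0.3 0.02 -0.039 0.116 0 0 0.459; -0.3 0.019 -0.041 0.115 0 0 0.46; -0.3 0.018 -0.04 0.115 0 0 0.459; -0.3 0.017 -0.042 0.116 0 0 0.46; -0.3 0.015 -0.042 0.115 0 0 0.459
end [0.62206355 0.1478466  0.14999538] 8.501157255567852
```

apply_moves(
  moves="-0.3 0.022 -0.039 0.115 0 0 0.46; -0.3 0.02 -0.039 0.115 0 0 0.46; -0.3 0.019 -0.041 0.115 0 0 0.46; -0.3 0.018 -0.04 0.115 0 0 0.46; -0.3 0.017 -0.042 0.115 0 0 0.46; -0.3 0.015 -0.042 0.115 0 0 0.46; -0.3 0 0 0 0 0 0; -0.3 0 0 0 0 0 0; -0.3 0 0 0 0 0 0",
)

```text
t: 22.77
eef_pos: [0.6224, 0.1487, 0.1513]
tool_rot: [0.0, 0.997, 0.075, 0.0]
contact_force: [-0.5, 0.4, 0.9]
gripper_width: 0.647
```

Run:
```python
from h import *
from station import bot
o=bot.get_obs();print(o["eef_pos"],np.degrees(hd(o["tool_rot"])[0]),o["gripper_width"])
p=wrist("w8")
plan(o,[.6221,.1478,.070],np.radians(8.5),6,-0.3)
```

```text
[0.62237654 0.14866403 0.15133084] 8.598679801039076 0.6469546410937901
-0.3 -0.001 0.001 0.113 0 0 0.004; -0.3 -0 0.001 0.113 0 0 0.004; -0.3 -0.001 0.001 0.113 0 0 0.004; -0.3 -0 0.002 0.113 0 0 0.004; -0.3 -0.001 0.001 0.113 0 0 0.005; -0.3 -0 0.001 0.113 0 0 0.004
end [0.62214554 0.14777975 0.06997084] 8.498679801039076
```

View pics/w8.png

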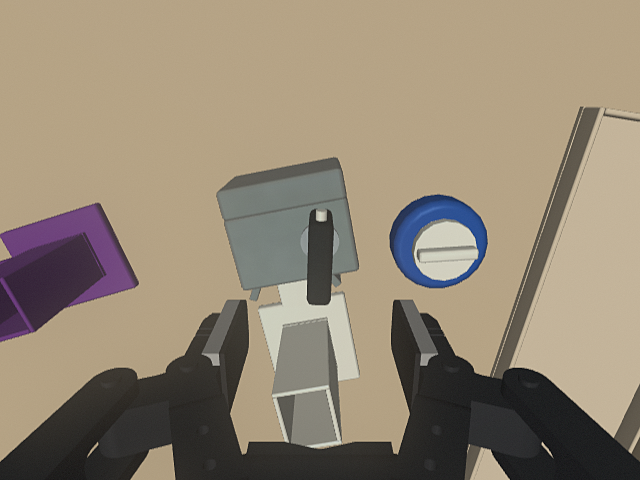

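apply_moves(
  moves="-0.3 0 0.001 0.115 0 0 0; -0.3 0 0.001 0.115 0 0 0; -0.3 0 0.001 0.115 0 0 0; -0.3 0 0.001 0.115 0 0 0; -0.3 0 0.001 0.115 0 0 0; -0.3 0 0.001 0.115 0 0 0; -0.3 0 0 0 0 0 0; -0.3 0 0 0 0 0 0; -0.3 0 0 0 0 0 0",
)

```text
t: 23.57
eef_pos: [0.6223, 0.1488, 0.0681]
tool_rot: [-0.0, 0.997, 0.075, 0.0]
contact_force: [0.3, 0.0, 0.2]
gripper_width: 0.645
```

apply_moves(
  moves="0.3 0 0 0 0 0 0; 0.5 0 0 0 0 0 0; 0.7 0 0 0 0 0 0; 0.9 0 0 0 0 0 0; 1 0 0 0 0 0 0; 1 0 0 0 0 0 0; 1 0 0 0 0 0 0; 1 0 0 0 0 0 0",
  force=25,
)

```text
t: 24.23
eef_pos: [0.6225, 0.1487, 0.0685]
tool_rot: [-0.0, 0.997, 0.075, 0.001]
contact_force: [-0.1, 0.6, 5.6]
gripper_width: 0.149
```

Run:
```python
from h import *
p=wrist("w9");o=p["obs"];print(o["eef_pos"],np.degrees(hd(o["tool_rot"])[0]),o["gripper_width"],o["contact_force"],o["torque"],o["q"][6])
```

```text
[0.62246364 0.14868911 0.06853492] 8.588573780141317 0.14903475697798926 [-0.05972188  0.64229032  5.57452705] [-0.07790789  0.09710287 -0.07781037] -0.4608503854932312
```

View pics/w9.png

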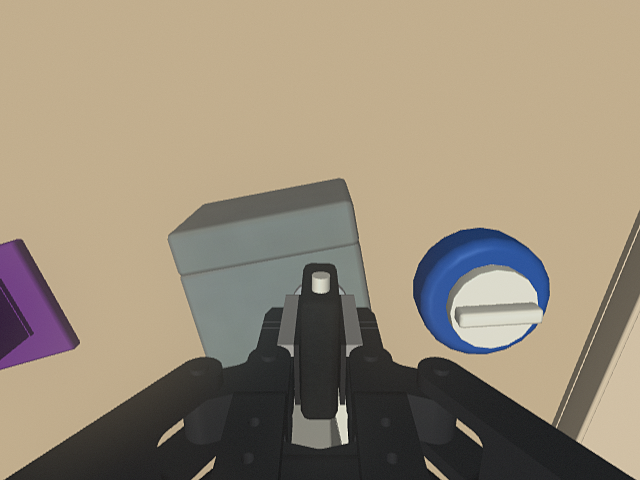

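apply_moves(
  moves="1 0 0 0 0 0 1; 1 0 0 0 0 0 1; 1 0 0 0 0 0 1; 1 0 0 0 0 0 1; 1 0 0 0 0 0 1; 1 0 0 0 0 0 1; 1 0 0 0 0 0 0; 1 0 0 0 0 0 0",
)

```text
t: 24.95
eef_pos: [0.6229, 0.1487, 0.0685]
tool_rot: [-0.0, 0.991, -0.133, 0.001]
contact_force: [1.9, -0.1, 5.3]
gripper_width: 0.149
```

```bash
cat > st.py <<'E'
from h import *
from station import bot
o=bot.get_obs();h=np.degrees(hd(o["tool_rot"])[0]);print("t",round(o["t"],2),"pos",np.round(o["eef_pos"],4),"turned",round(8.59-h,2),"gw",round(o["gripper_width"],3),"F",np.round(o["contact_force"],2),"M",np.round(o["torque"],3),"q",np.round(o["q"],2),"jt7",np.round(o["joint_torque"][[4,6]],3))
E
python3 st.py
```

```text
t 24.95 pos [0.6229 0.1487 0.0685] turned 23.88 gw 0.149 F [ 1.85 -0.12  5.32] M [-0.119 -0.425 -0.007] q [-0.09  0.62 -0.33  1.75  0.26  0.81 -0.81] jt7 [-0.336 -0.202]
```

apply_moves(
  moves="1 0 0 0 0 0 1; 1 0 0 0 0 0 1; 1 0 0 0 0 0 1; 1 0 0 0 0 0 1; 1 0 0 0 0 0 1; 1 0 0 0 0 0 1; 1 0 0 0 0 0 0; 1 0 0 0 0 0 0",
)

```text
t: 25.62
eef_pos: [0.6233, 0.1484, 0.0685]
tool_rot: [-0.001, 0.942, -0.336, 0.001]
contact_force: [3.7, -0.7, 5.5]
gripper_width: 0.148
```

```bash
python3 st.py
```

```text
t 25.62 pos [0.6233 0.1484 0.0685] turned 47.82 gw 0.148 F [ 3.72 -0.73  5.46] M [-0.265 -0.984  0.015] q [-0.17  0.61 -0.22  1.75  0.18  0.79 -1.17] jt7 [-0.688 -0.139]
```

apply_moves(
  moves="1 0.004 -0.003 0 0 0 0; 1 0 0 0 0 0 0.5; 1 0 0 0 0 0 0.5; 1 0 0 0 0 0 0.5; 1 0 0 0 0 0 0.5; 1 0 0 0 0 0 0; 1 0 0 0 0 0 0",
)

```text
t: 26.2
eef_pos: [0.6236, 0.1483, 0.0685]
tool_rot: [-0.0, 0.916, -0.401, 0.001]
contact_force: [2.4, -1.5, 6.3]
gripper_width: 0.145
```

```bash
python3 st.py
```

```text
t 26.2 pos [0.6236 0.1483 0.0685] turned 55.81 gw 0.145 F [ 2.38 -1.49  6.32] M [-0.274 -0.763 -0.004] q [-0.19  0.61 -0.19  1.75  0.15  0.79 -1.28] jt7 [-0.613 -0.109]
```

apply_moves(
  moves="1 0 0 0 0 0 0.5; 1 0 0 0 0 0 0.5; 1 0 0 0 0 0 0.5; 1 0 0 0 0 0 0.5; 1 0 0 0 0 0 0; 1 0 0 0 0 0 0",
)

```text
t: 26.7
eef_pos: [0.6237, 0.1481, 0.0685]
tool_rot: [-0.0, 0.886, -0.463, 0.001]
contact_force: [3.6, -0.8, 6.5]
gripper_width: 0.152
```

```bash
python3 st.py
```

```text
t 26.7 pos [0.6237 0.1481 0.0685] turned 63.81 gw 0.152 F [ 3.55 -0.8   6.49] M [-0.337 -0.798  0.043] q [-0.22  0.61 -0.16  1.76  0.13  0.79 -1.4 ] jt7 [-0.704 -0.135]
```

apply_moves(
  moves="1 0 0 0 0 0 0.5; 1 0 0 0 0 0 0.5; 1 0 0 0 0 0 0.5; 1 0 0 0 0 0 0.5; 1 0 0 0 0 0 0; 1 0 0 0 0 0 0",
)

```text
t: 27.2
eef_pos: [0.6238, 0.148, 0.0685]
tool_rot: [-0.001, 0.852, -0.524, 0.001]
contact_force: [3.2, -1.4, 5.7]
gripper_width: 0.152
```

```bash
python3 st.py
```

```text
t 27.2 pos [0.6238 0.148  0.0685] turned 71.82 gw 0.152 F [ 3.24 -1.37  5.66] M [-0.437 -0.886  0.035] q [-0.24  0.61 -0.12  1.76  0.1   0.78 -1.52] jt7 [-0.777 -0.141]
```

apply_moves(
  moves="1 0 0 0 0 0 0.5; 1 0 0 0 0 0 0.5; 1 0 0 0 0 0 0.5; 1 0 0 0 0 0 0; 1 0 0 0 0 0 0",
)

```text
t: 27.62
eef_pos: [0.6239, 0.1478, 0.0685]
tool_rot: [-0.001, 0.823, -0.568, 0.001]
contact_force: [3.5, -1.3, 6.9]
gripper_width: 0.148
```

```bash
python3 st.py
```

```text
t 27.62 pos [0.6239 0.1478 0.0685] turned 77.82 gw 0.148 F [ 3.47 -1.28  6.93] M [-0.511 -0.91   0.04 ] q [-0.26  0.6  -0.09  1.76  0.08  0.78 -1.6 ] jt7 [-0.826 -0.141]
```

apply_moves(
  moves="1 0 0 0 0 0 0.5; 1 0 0 0 0 0 0.5; 1 0 0 0 0 0 0.5; 1 0 0 0 0 0 0; 1 0 0 0 0 0 0",
)

```text
t: 28.03
eef_pos: [0.6239, 0.1477, 0.0685]
tool_rot: [-0.001, 0.792, -0.61, 0.001]
contact_force: [3.3, -1.4, 6.4]
gripper_width: 0.148
```

```bash
python3 st.py
```

```text
t 28.03 pos [0.6239 0.1477 0.0685] turned 83.83 gw 0.148 F [ 3.31 -1.38  6.4 ] M [-0.542 -0.885  0.091] q [-0.28  0.6  -0.07  1.76  0.06  0.78 -1.69] jt7 [-0.875 -0.141]
```

apply_moves(
  moves="1 0 0 0 0 0 0.5; 1 0 0 0 0 0 0.5; 1 0 0 0 0 0 0; 1 0 0 0 0 0 0",
)

```text
t: 28.37
eef_pos: [0.624, 0.1476, 0.0685]
tool_rot: [-0.001, 0.77, -0.638, 0.001]
contact_force: [2.8, -2.3, 6.3]
gripper_width: 0.149
```

```bash
python3 st.py
```

```text
t 28.37 pos [0.624  0.1476 0.0685] turned 87.83 gw 0.149 F [ 2.8  -2.26  6.31] M [-0.539 -0.913  0.1  ] q [-0.29  0.6  -0.05  1.76  0.04  0.78 -1.75] jt7 [-0.904 -0.14 ]
```

apply_moves(
  moves="1 0 0 0 0 0 0.5; 1 0 0 0 0 0 0.5; 1 0 0 0 0 0 0; 1 0 0 0 0 0 0",
)

```text
t: 28.7
eef_pos: [0.6239, 0.1474, 0.0685]
tool_rot: [-0.001, 0.748, -0.664, 0.001]
contact_force: [3.6, -2.0, 5.6]
gripper_width: 0.145
```

```bash
python3 st.py
```

```text
t 28.7 pos [0.6239 0.1474 0.0685] turned 91.84 gw 0.145 F [ 3.59 -1.98  5.64] M [-0.658 -0.91   0.174] q [-0.31  0.6  -0.03  1.76  0.03  0.77 -1.81] jt7 [-0.935 -0.141]
```

apply_moves(
  moves="1 0 0 0 0 0 0.5; 1 0 0 0 0 0 0; 1 0 0 0 0 0 0",
)

```text
t: 28.95
eef_pos: [0.6239, 0.1474, 0.0685]
tool_rot: [-0.001, 0.736, -0.677, 0.001]
contact_force: [3.9, -3.1, 7.1]
gripper_width: 0.157
```

```bash
python3 st.py
```

```text
t 28.95 pos [0.6239 0.1474 0.0685] turned 93.83 gw 0.157 F [ 3.94 -3.14  7.08] M [-0.631 -0.813  0.076] q [-0.31  0.6  -0.02  1.76  0.02  0.77 -1.83] jt7 [-0.946 -0.159]
```

apply_moves(
  moves="1 0 0 0 0 0 0.5; 1 0 0 0 0 0 0; 1 0 0 0 0 0 0",
)

```text
t: 29.2
eef_pos: [0.6239, 0.1474, 0.0685]
tool_rot: [-0.001, 0.724, -0.69, 0.001]
contact_force: [3.5, -3.1, 5.9]
gripper_width: 0.15
```

```bash
python3 st.py; python3 -c "
from h import *
wrist('w10')"
```

```text
t 29.2 pos [0.6239 0.1474 0.0685] turned 95.83 gw 0.15 F [ 3.5  -3.05  5.93] M [-0.634 -0.89   0.137] q [-0.32  0.6  -0.01  1.76  0.01  0.77 -1.86] jt7 [-0.998 -0.202]
```

apply_moves(
  moves="1 0 0 0 0 0 0.5; 1 0 0 0 0 0 0.5; 1 0 0 0 0 0 0; 1 0 0 0 0 0 0",
)

```text
t: 29.58
eef_pos: [0.624, 0.1473, 0.0685]
tool_rot: [0.001, -0.699, 0.715, -0.001]
contact_force: [3.5, -2.4, 6.9]
gripper_width: 0.146
```

```bash
python3 st.py
```

```text
t 29.58 pos [0.624  0.1473 0.0685] turned 99.82 gw 0.146 F [ 3.47 -2.42  6.86] M [-0.687 -0.911  0.234] q [-0.33  0.6   0.    1.77 -0.    0.77 -1.92] jt7 [-1.118 -0.302]
```

apply_moves(
  moves="1 0 0 0 0 0 0.5; 1 0 0 0 0 0 0.5; 1 0 0 0 0 0 0; 1 0 0 0 0 0 0",
)

```text
t: 29.92
eef_pos: [0.6239, 0.1472, 0.0685]
tool_rot: [0.001, -0.674, 0.739, -0.001]
contact_force: [3.2, -3.1, 7.1]
gripper_width: 0.144
```

```bash
python3 st.py
```

```text
t 29.92 pos [0.6239 0.1472 0.0685] turned 103.81 gw 0.144 F [ 3.24 -3.14  7.07] M [-0.732 -0.785  0.296] q [-0.35  0.6   0.02  1.77 -0.02  0.77 -1.98] jt7 [-1.159 -0.349]
```

apply_moves(
  moves="1 0 0 0 0 0 0.5; 1 0 0 0 0 0 0; 1 0 0 0 0 0 0",
)

```text
t: 30.17
eef_pos: [0.6239, 0.1472, 0.0685]
tool_rot: [0.001, -0.661, 0.75, -0.001]
contact_force: [3.9, -3.7, 7.2]
gripper_width: 0.15
```

```bash
python3 st.py
```

```text
t 30.17 pos [0.6239 0.1472 0.0685] turned 105.81 gw 0.15 F [ 3.87 -3.68  7.21] M [-0.729 -0.823  0.265] q [-0.35  0.6   0.03  1.77 -0.02  0.77 -2.01] jt7 [-1.17  -0.348]
```

apply_moves(
  moves="1 0 0 0 0 0 0.5; 1 0 0 0 0 0 0; 1 0 0 0 0 0 0",
)

```text
t: 30.42
eef_pos: [0.6239, 0.1471, 0.0685]
tool_rot: [0.001, -0.648, 0.762, -0.001]
contact_force: [2.9, -3.2, 5.7]
gripper_width: 0.147
```

```bash
python3 st.py; python3 -c "
from h import *
wrist('w11')
a=[cv2.imread(f'pics/w{i}.png')[240:320,280:360] for i in (9,10,11)]
cv2.imwrite('pics/pin.png',cv2.resize(np.hstack(a),(780,260),interpolation=cv2.INTER_CUBIC))"
```

```text
t 30.42 pos [0.6239 0.1471 0.0685] turned 107.81 gw 0.147 F [ 2.94 -3.23  5.71] M [-0.729 -0.805  0.36 ] q [-0.36  0.6   0.04  1.77 -0.03  0.77 -2.04] jt7 [-1.182 -0.348]
```

View pics/pin.png

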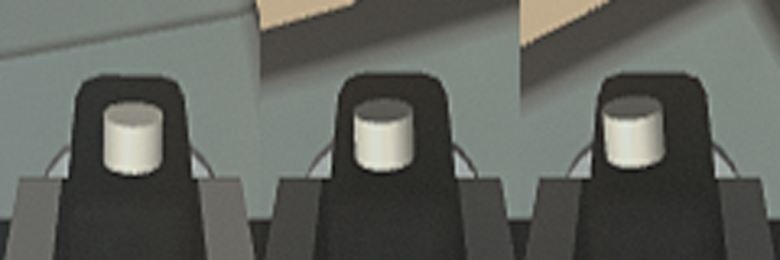

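apply_moves(
  moves="1 0 0 0 0 0 0.5; 1 0 0 0 0 0 0; 1 0 0 0 0 0 0",
)

```text
t: 30.72
eef_pos: [0.6239, 0.1471, 0.0685]
tool_rot: [0.001, -0.635, 0.773, -0.001]
contact_force: [3.1, -3.4, 6.2]
gripper_width: 0.144
```

```bash
python3 st.py
```

```text
t 30.72 pos [0.6239 0.1471 0.0685] turned 109.81 gw 0.144 F [ 3.14 -3.44  6.21] M [-0.849 -0.842  0.262] q [-0.37  0.6   0.05  1.77 -0.04  0.77 -2.06] jt7 [-1.193 -0.348]
```

apply_moves(
  moves="0.6 0 0 0 0 0 0; 0.4 0 0 0 0 0 0; 0.2 0 0 0 0 0 0; 0 0 0 0 0 0 0; -0.3 0 0 0 0 0 0; -0.3 0 0 0 0 0 0; -0.3 0 0 0 0 0 0; -0.3 0 0 0 0 0 0; -0.3 0 0 -0.1 0 0 0; -0.3 0 0 -0.3 0 0 0; -0.3 0 0 -0.3 0 0 0; -0.3 0 0 -0.3 0 0 0",
)

```text
t: 31.72
eef_pos: [0.6222, 0.1483, 0.19]
tool_rot: [-0.0, -0.633, 0.774, 0.0]
contact_force: [1.0, -0.2, -1.5]
gripper_width: 0.648
```

```bash
python3 st.py
python3 - <<'E'
from h import *
from station import imaging
import pickle
p=wrist("w12")
t=imaging.read_camera("top");s=imaging.read_camera("side");pickle.dump((t,s),open("ts12.pkl","wb"))
R=lambda a,x,y:cv2.resize(a[y:y+75,x:x+100,::-1],(400,300),interpolation=cv2.INTER_CUBIC)
cv2.imwrite("pics/c12.png",np.hstack([R(t["image"],240,150),R(s["image"],200,220)]))
E
```

```text
t 31.72 pos [0.6222 0.1483 0.19  ] turned 110.0 gw 0.648 F [ 0.98 -0.17 -1.5 ] M [ 0.049 -0.042 -0.068] q [-0.38  0.46  0.06  1.69 -0.03  1.   -2.07] jt7 [-0.022  0.024]
```

View pics/w12.png

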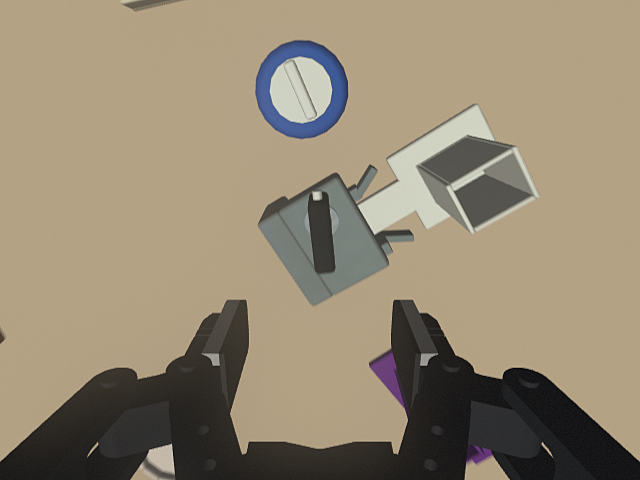

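View pics/c12.png

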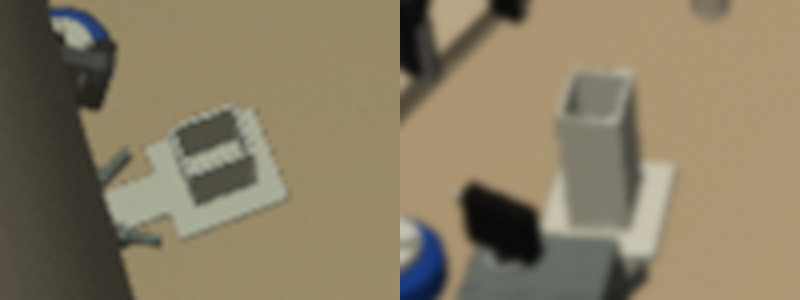

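Run:
```python
from h import *; import pickle
from knob import fit
from scipy.optimize import least_squares
b=fit(["w12"],x0=(.6222,.148,np.radians(98.5-105)))
p=pickle.load(open("w12.pkl","rb"))
# stand rim corners
O=np.array([.5953,.1388])
S=np.array([(23,18,90),(23,-18,90),(-23,18,90),(-23,-18,90),(-40,-35,8),(40,35,8)])/1000
print(np.round(proj(p,pose2(*(O+.103*np.array([.3355,-.9421])),np.radians(109.6),S))))
from station import bot
print(p["obs"]["tool_rot"],hd(p["obs"]["tool_rot"])[1])
plan(bot.get_obs(),[.6223,.1487,.151],b[2]-np.pi/2,4,-.3)
```

```text
w12 [ 308  192   27   81 1586]
[ 0.62050257  0.14789271 -0.09881325] -5.661582093169819 0.13651582617099856
[[468. 232.]
 [443. 184.]
 [536. 196.]
 [514. 144.]
 [477. 102.]
 [423. 229.]]
[-2.19758932e-04 -6.33333392e-01  7.73879036e-01  6.13085616e-05] [[-1.97777532e-01 -9.80246843e-01 -4.17791179e-04]
 [-9.80246897e-01  1.97777621e-01 -1.83470518e-04]
 [ 2.62476142e-04  3.73252160e-04 -9.99999896e-01]]
-0.3 0.002 0.005 0.087 0 0 -0.36; -0.3 0.002 0.006 0.087 0 0 -0.36; -0.3 0.001 0.005 0.087 0 0 -0.36; -0.3 0.002 0.006 0.087 0 0 -0.359
end [0.62224197 0.14868485 0.15094225] -95.6629397140602
```

apply_moves(
  moves="-0.3 0.002 0.005 0.087 0 0 -0.36; -0.3 0.002 0.006 0.087 0 0 -0.36; -0.3 0.002 0.005 0.087 0 0 -0.36; -0.3 0.002 0.005 0.087 0 0 -0.36; -0.3 0 0 0 0 0 0; -0.3 0 0 0 0 0 0; -0.3 0 0 0 0 0 0",
)

```text
t: 32.45
eef_pos: [0.6199, 0.1479, 0.1457]
tool_rot: [-0.0, -0.671, 0.741, 0.0]
contact_force: [0.6, -0.0, 1.0]
gripper_width: 0.648
```

Run:
```python
from h import *
p=wrist("w13");o=p["obs"];print(o["eef_pos"],np.degrees(hd(o["tool_rot"])[0]))
a=cv2.imread("pics/w8.png")[190:250,290:350];b=cv2.imread("pics/w13.png")[190:250,290:350]
cv2.imwrite("pics/pin2.png",cv2.resize(np.hstack([a,b]),(800,400),interpolation=cv2.INTER_CUBIC))
```

```text
[0.6199468  0.14785042 0.14568519] -95.66759745036477
```

View pics/w13.png

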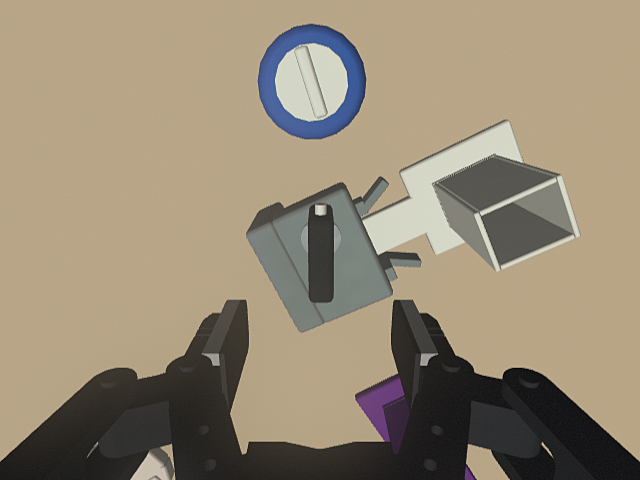

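View pics/pin2.png

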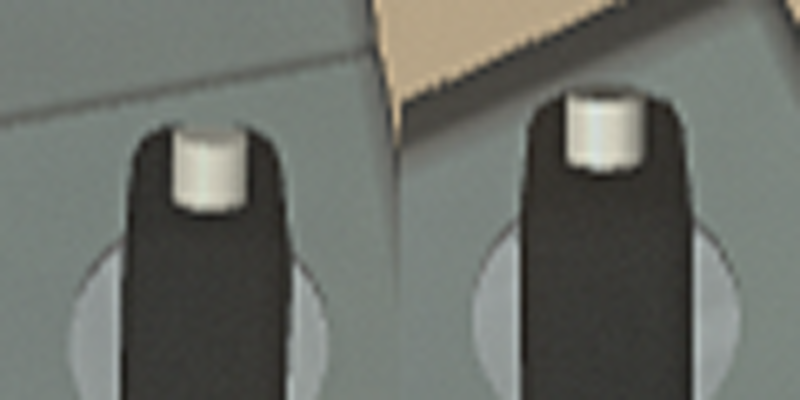

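Run:
```python
from h import *; import pickle
O=np.array([.5953,.1388]);th=np.radians(109.6);ax=np.array([np.cos(th),np.sin(th)]);ay=np.array([-ax[1],ax[0]])
L=lambda p,u,z:(lambda q:np.round([q@ax,q@ay],4))(atz(p,u,z)[:2]-O)
p=pickle.load(open("w13.pkl","rb"));w3=pickle.load(open("w3.pkl","rb"));w7=pickle.load(open("w7.pkl","rb"))
print("front top w13",L(p,(345,184),.055),L(p,(392,293),.055))
px=lambda x,y:(260+x/5,135+y/5);print("front top w3",L(w3,px(85,490),.055),L(w3,px(552,490),.055))
print("foot front w13",L(p,(400,171),.008),L(p,(436,254),.008),"far",L(p,(507,121),.008))
q=lambda x,y:(260+x/4,120+y/4)
print("w7 front top",L(w7,q(45,330),.055),L(w7,q(420,330),.055),"foot",L(w7,q(47,440),.008),L(w7,q(333,440),.008))
```

```text
front top w13 [-0.027  -0.0509] [-0.0254  0.0259]
front top w3 [-0.0252  0.0279] [-0.0252 -0.0502]
foot front w13 [-0.064  -0.0334] [-0.0654  0.0352] far [-0.1409 -0.0341]
w7 front top [-0.0249  0.0268] [-0.0249 -0.0494] foot [-0.0633  0.033 ] [-0.0632 -0.0351]
```

apply_moves(
  moves="-0.3 0 0 -0.2 0 0 0; -0.3 0 0 -0.2 0 0 0; -0.3 0 0 -0.2 0 0 0; -0.3 0 0 0 0 0 0; -0.3 0 0 0 0 0 0",
)

```text
t: 32.92
eef_pos: [0.6213, 0.1483, 0.2206]
tool_rot: [0.002, -0.671, 0.741, -0.001]
contact_force: [0.6, -0.4, -1.8]
gripper_width: 0.649
```

```bash
python3 -c "
from station import bot
print(bot.get_obs()['contact_force'],bot.get_obs()['t']); print(bot.hand_in())"
```

```text
[ 0.57705217 -0.39893844 -1.79193891] 32.9167
the job is handed in; nothing more can be done
None
```

I slid the white stand's tongue into the clamp until it met the stop with about 5 N, then let go of it. I turned the thumbscrew about 110° clockwise, stopped about 8° (roughly 0.14 rad) after the torque levelled off at about 0.30 N m, let go, and handed in at t = 32.9 s.

**Stand:** in the last wrist pictures it is upright. The front edge of its foot sits within about 1–2 mm of where it should be when home. It is about 1 mm off the middle line, having shifted about 2 mm toward the +y wall as the screw tightened.

**Clutch:** the tell-tale pin looks roughly 0.5 mm out, against about 0.4 mm expected from the slip angle. That is under one pixel and the two pictures I compared were from slightly different heights, so it is a weak check. The wrist moment was also noisy (0.26–0.36 N m). The steady reading of the last joint's torque is the firmer evidence that the clutch slipped.

**Bystanders:** I never touched the eyedrop bottle, timer, spoon rest or mug. I did not re-measure their positions at the end.

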